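# Load a stepped insert into a microscope stage and wind it in

### The arm

A 6-joint arm with a two-finger parallel gripper is mounted at the origin on the work surface. World frame = base frame: x ahead of the robot, y to its left, z up, the work surface at z = 0. Lengths are in mm, angles in degrees, forces in N, time in s.
With the tool pointing down it reaches from about 200 to 875 mm from the base axis. Payload 3.4 kg.
Tool frame: the origin (TCP) lies at the very end of the fingers, on their centre line; the grasp point (between the pads) lies 19 mm behind it (grip_depth is the distance from the TCP to the grasp point, in mm); z points along the fingers, y is the line along which they close (so a half turn about z gives the same grasp; the last joint's range is limited). The gripper opens to 94 mm and grips with 3 to 60 N. Pads are 16 mm wide; open, the fingers measure 119 mm over their backs; the gripper's body (75 mm by 177 mm) begins 78 mm behind the grasp point.
Start: joints at [-79.011, 15.808, 86.224, -0, 77.962, -6.933], TCP at [176.941, -547.138, 176.193] pointing down, gripper open.
Joint ranges: [-165.64, 165.64], [-43.16, 119.46], [12.63, 154.43], [-67.54, 247.53], [6.08, 155.33], [-154.97, 154.97]. Speed limits (degrees/s): [147.25, 147.25, 180, 180, 180, 180].

### API

Orientations are given as [roll, pitch, yaw] about the fixed x, y, z axes, in that order (R = Rz(yaw) Ry(pitch) Rx(roll)).
In Python, from workcell import * gives the robot as it stands.
- The arm moves only by the tool servo_tool, never from a script. Its arguments are lists of equal length, an entry for each row: "grip": the opening, from -1 (shut) to 1 (fully open); "offset": the shift along the tool's x, y, z in m, a list of three; "rotation": the turn, a rotation vector about the tool's x, y, z in rad, a list of three. In form: {"grip": [grip, ...], "offset": [[x, y, z], ...], "rotation": [[rx, ry, rz], ...]}. A call has 1 to 20 rows; each row is the pose to reach, as a shift and turn from the pose commanded when the call began, along the tool's axes at that moment; what a row does not reach only later rows make up. A row lasts 1/10 s, in which the tool goes at most 50 mm and 8.59 degrees, less where a joint would pass 70% of its speed; a pose out of reach is approached as far as the arm can. A call with a gripper value outside its range is refused whole. The fingers move at their own pace and stop on an object; "grip_force" is the grip in N (left out, the last holds). Time passes only in rows, so rows that repeat a pose let the fingers close. It gives the time, the measured TCP pose, the force, the opening and the grip force at its end, in the units of the state.
- get_obs(): the state, without advancing time (a new reading comes with each control period).
- read_camera(name): name is "side" or "top"; returns a dict with "frame" (480x640x3 uint8, red, green, blue), "z_map" (480x640 float32, mm along the optical axis (not along the pixel's ray), 0 where there is no reading), "camera_matrix" (3x3 intrinsics, pixels), "k1" (the pictures are not rectified: a ray, as slopes to the right and down, at radius r is drawn at 1 + k1 r^2 times it, then the intrinsics apply), "rvec" (rotation vector, rad) and "tvec" (3), from world to camera coordinates, as OpenCV has them. Camera axes: x right, y down, z forward; pixel columns grow to the right and rows downward; lengths in mm; the calibration is good to about 2 mm. A picture is of the moment at which its call begins.
- finish_job(): hands the job in; it is judged then, once.
Trained networks look in the newest picture that a camera, given by its name, has taken for a name from the list of things; names that differ only in an ending like _2 or _b are one class to them, and where a whole thing is asked for, a point or a joint stands for the part that bears it (a point fixed in the world has none). Each returns a list of dicts, best first, with "p" (0 to 1); they miss things now and then, are a little off and sometimes report something else, mostly with a low value. They report only what shows in the picture. A call takes as long as a camera call.
- recognise(name, camera): "box" ([left, top, right, bottom] in pixels, round what is visible of it).
- spot_point(name, camera): "uv" ([column, row] in pixels: a listed point, or the origin of a listed thing).
The state is a dict: "t": time; "q": joint angles; "qd": joint speeds; "tau": joint torques, N m; "ee_pos": TCP position; "tcp_rot": TCP orientation; "contact_force": force on the tool from outside, world axes, zero at the start; "wrist_torque": the same for the moment, N m; "gripper_width": finger opening in mm; "grasp_force": force on a finger pad.
Only numpy, scipy, OpenCV 4.12 (cv2) and the standard library are available. Lean on these libraries where they do the work, as an engineer would, in place of code of your own. Each camera call takes 0.05 s, during which the arm holds its last target. There are 200 camera calls.

### The job

Take the window insert that has a raised step on one face out of the drying rack and lay it in the square pocket of the microscope's stage carriage, flat face up and step down, pressed fully home past the spring plunger so that it is flush, and let go of it. Then turn the handwheel clockwise until the carriage is right up against its stop under the objective. Leave the plain plate in the rack and everything else on the bench where it is.

Things in the scene. Friction and masses are not known exactly. Their poses are not given: they have to be found in the camera images.
- insert: Aluminium stage insert with a glass window: square plate 72 x 72 x 8 mm with a centred 56 x 56 mm step, 5 mm high, on one face only; 150 g. Origin: centre of the flat (stepless) face; +x points out of the flat face (plate x -8..0, step x -13..-8 mm); y, z along its edges (+-36 mm). Starts on edge in one of the rack's two slots, +z up, top edge 84 mm above the bench.
- blank: Plain plate of bare aluminium, 72 x 72 x 8 mm, no step, a small round mark in the middle; stands on edge in the rack's other slot. Origin and axes as the insert's. Not to be moved.
- rack: White fixed rack, 150 (x) x 95 (y) mm; origin: centre of its underside. Two slots at own x = -35 and +35 mm hold the plates on edge, square to own x, on a floor 12 mm high. Each slot is a pair of upright grooves, 55 mm high, gripping 6 mm of the plate's side edges; the middle 60 mm of the plate is open on both faces.
- pocket (a point): Centre of the carriage's square pocket at the carriage's top face, 50 mm above the bench; z up. Carriage 125 x 125 mm, dark steel, slides along own -y. Pocket 75 x 75 mm, walls along own x and y, 8 mm deep to a ledge 8 mm wide all round; inside it a 59 x 59 mm recess goes 6 mm deeper, for the step. A seated insert's flat face is flush with the carriage top.
- plunger_nose (a point): Tip of the round steel nose (20 mm ball) of the spring plunger in the middle of the pocket's own +x wall, 6.5 mm below the carriage top. It stands 4 mm out of the wall and springs back (3 N to start, 1 N per mm). It holds that edge of an unpressed insert several mm too high; 5 to 15 N straight down on that edge pushes it past.
- carriage (a joint): Position of the stage carriage on its rail, m: 0 at the loading end, 0.22 when it touches the stop under the objective. Coupled to the handwheel.
- handwheel (a joint): Angle of the handwheel, rad, growing clockwise seen from above; drives the carriage 110 mm per turn (two turns, 12.57 rad, for the whole travel).
- handwheel_axis (a point): Centre of the handwheel (flat aluminium disc, 92 mm across, vertical axis) at its top face, 42 mm above the bench.
- handle (a point): Point on the axis of the handwheel's upright, freely spinning black handle (15 mm diameter, standing 42 mm up from the disc, top at 84 mm above the bench), 14 mm below the handle's top; 34 mm from the wheel's axis.
- scope: White microscope with stage base, fixed; origin on the bench under the pocket's place at carriage 0. Base x +-75, y -440..200 mm. Handwheel axis at own (0, 145). Objective (28 mm wide, lower end 135 mm up) and nosepiece (64 mm wide, from 220 mm up) at (0, -220). Arm 80 mm wide, 270 mm up, from y -185 to the column (100 x 90 mm) at y -385; 440 mm high. Stop block at y -283.
- beaker: Glass beaker, 72 mm across, 95 mm high, bystander; origin under its centre.
- petri: Closed clear Petri dish, 94 mm across, 17 mm high, bystander; origin under its centre.
- slidebox: Blue slide box, 90 x 110 x 35 mm, bystander; origin under its centre.
- dropper: Small amber bottle, 36 mm across, 75 mm high, bystander; origin under its centre.
- scraper: Small spatula, 150 mm long, lying on the bench, bystander.
- eyepiece: Spare black eyepiece standing on the bench, 38 mm across, 50 mm high, bystander; origin under its centre.

How it is judged (in metres and radians):
On the way, in this order (a step that is already met when the one before it is completed fails the run):
1. the insert lies flat face up, home and flush in the pocket and let go, with the carriage still at the loading end (horizontal distance between insert and pocket below 0.0035 m and z of insert in the frame of pocket between -0.003 and 0.002 m and angle between insert's own x axis and vertical below 0.05 rad and contact force between the fingers and insert below 0.1 N and value of joint carriage below 0.05 m), for 0.2 s.
2. the carriage has been wound to its stop with the insert still home (horizontal distance between insert and pocket below 0.0035 m and z of insert in the frame of pocket between -0.003 and 0.002 m and angle between insert's own x axis and vertical below 0.05 rad and value of joint carriage above 0.218 m), for 0.2 s.
At the end, for the whole second after the job is handed in: The insert rests in the pocket flat face up (tilt under 0.05 rad), within 3.5 mm of the pocket's centre, its flat face from 3 mm below to 2 mm above the carriage top, untouched and at rest; the carriage is within 2 mm of its stop (joint above 0.218 m) (all of step 2 and contact force between the fingers and insert below 0.1 N and linear speed of insert below 0.01 m/s).
It fails at once if the plain plate is moved by more than 15 mm (distance of blank from where it was at the start of the episode above 0.015 m).
It fails at once if one of the other things on the bench is moved by more than 30 mm (distance of any of beaker, petri, slidebox, dropper, scraper, eyepiece from where it was at the start of the episode above 0.03 m).
It also fails if it takes over 69 s, if anything falls off the work surface, if the arm or the gripper's body presses on something with over 40 N, if the wrist force passes 120 N, or if a joint passes its speed limit or range.

## Working session

There is one attempt and no reset: what is moved stays moved. The work goes in short steps, Python scripts to look and compute and a tool call to move; the robot and the scene stay as the last step left them, time stands still between calls to the robot, and variables do not carry over. Pictures are saved under pics/ and viewed, at most 10 in all, crops included, and the job is handed in when it is done.

Besides the shell and the picture viewer there is one more tool, called after "Request:" as a command line: name --argument value ..., lists and objects as JSON in quotes. servo_tool: Moves the arm, as the interface text tells. Its arguments: {"type":"object","properties":{"grip":{"type":"array"},"offset":{"type":"array"},"rotation":{"type":"array"},"grip_force":{"type":"number"}},"required":["grip","offset","rotation"]}

```bash
mkdir -p pics; ls; cat > h.py <<'E'
from workcell import *
import numpy as np, cv2
from scipy.spatial.transform import Rotation as R
def cam(n):
    return read_camera(n)
def ray(c,uv):
    K=np.array(c["camera_matrix"]);x=(uv[0]-K[0,2])/K[0,0];y=(uv[1]-K[1,2])/K[1,1]
    d=np.array([x,y]);s=d.copy()
    for _ in range(20): s=d/(1+c["k1"]*(s@s))
    return np.array([s[0],s[1],1.])
def Rt(c): return R.from_rotvec(np.ravel(c["rvec"])).as_matrix(),np.ravel(c["tvec"])
def at_z(c,uv,z):
    r,t=Rt(c);o=-r.T@t;d=r.T@ray(c,uv);return o+d*(z-o[2])/d[2]
def at_depth(c,uv):
    u,v=int(round(uv[0])),int(round(uv[1]));r,t=Rt(c)
    return r.T@(ray(c,uv)*c["z_map"][v,u]-t)
def cloud(c):
    K=np.array(c["camera_matrix"]);v,u=np.mgrid[0:480,0:640];d=np.stack([(u-K[0,2])/K[0,0],(v-K[1,2])/K[1,1]],-1);s=d.copy()
    for _ in range(20): s=d/(1+c["k1"]*(s**2).sum(-1,keepdims=True))
    r,t=Rt(c);p=np.concatenate([s,np.ones((480,640,1))],-1)*c["z_map"][...,None]
    return (p-t)@r
def proj(c,P):
    r,t=Rt(c);p=np.atleast_2d(P)@r.T+t;s=p[:,:2]/p[:,2:];s=s*(1+c["k1"]*(s**2).sum(1,keepdims=True));K=np.array(c["camera_matrix"])
    return s*[K[0,0],K[1,1]]+[K[0,2],K[1,2]]
def save(c,n): cv2.imwrite("pics/"+n,c["frame"][...,::-1])
E
python3 - <<'E'
from h import *
np.set_printoptions(precision=1,suppress=True)
for n in ("top","side"):
    c=cam(n);save(c,n+"0.png")
    r,t=Rt(c);print(n,"cam at",-r.T@t, "axis",r[2])
    for k in ["insert","blank","rack","pocket","plunger_nose","handwheel_axis","handle","scope","beaker","dropper","eyepiece","slidebox","petri"]:
        s=spot_point(k,n)[:2]; 
        for q in s: 
            uv=q["uv"]; print(k,round(q["p"],2),np.array(uv),"depthpt",at_depth(c,uv) if 0<=uv[0]<639 and 0<=uv[1]<479 else None)
E
```

```text
pics
top cam at [ 350.9   25.7 1098.7] axis [ 0.2  0.  -1. ]
insert 0.58 [195.3 259.9] depthpt [491.7 276.5  82.9]
blank 0.98 [162.2 252.9] depthpt [506.7 345.9  79.8]
blank 0.33 [164.7 177.4] depthpt [676.7 360.5  42.1]
rack 0.73 [189.9 260.7] depthpt [489.8 286.8  85.5]
rack 0.35 [316.  238.8] depthpt [533.6  35.   81.1]
pocket 0.62 [384.  249.4] depthpt [ 518.8 -106.2   35.2]
plunger_nose 0.4 [381.8 233.3] depthpt [ 551.2 -101.3   44.4]
handwheel_axis 0.8 [311.3 254.1] depthpt [507.4  45.   50. ]
handle 0.47 [492.  370.9] depthpt [ 267.4 -318.5   49.9]
handle 0.46 [318.1 238.3] depthpt [541.5  30.9  43. ]
scope 0.6 [380.5 252.1] depthpt [513.1 -98.8  35.1]
beaker 0.61 [280.9 151.2] depthpt [715.3 106.3  88.8]
beaker 0.48 [311.9 252.7] depthpt [510.3  43.7  49.9]
dropper 0.84 [165.7 175.1] depthpt [680.6 357.4  46.1]
eyepiece 0.68 [493.2 370.2] depthpt [ 268.7 -321.5   48.5]
eyepiece 0.25 [378.8 252.7] depthpt [ 350.9   25.7 1098.7]
slidebox 0.93 [426.3 152.3] depthpt [ 729.3 -203.    40.1]
slidebox 0.28 [492.1 369.3] depthpt [ 270.4 -320.    46.5]
petri 0.76 [332.6 155.9] depthpt 
[... 265 characters left out ...]
t [472.7 365.6  55.8]
pocket 0.72 [326.3 232.1] depthpt [ 513.8 -107.4   35.4]
plunger_nose 0.73 [234.1 249.7] depthpt [723.8  31.5  16.2]
plunger_nose 0.36 [324.3 231.4] depthpt [ 521.5 -112.2   33.3]
handwheel_axis 0.81 [311.7 264.5] depthpt [491.6  54.1  40.4]
handle 0.44 [299.1 246.5] depthpt [526.1  47.9  81. ]
handle 0.17 [236.8 248.9] depthpt [717.8  27.3  17.4]
scope 0.71 [322.8 247.1] depthpt [499.7 -43.1  29.3]
scope 0.2 [245.1 342.4] depthpt [507.1 357.2  55.2]
beaker 0.73 [209.  270.8] depthpt [732.9 139.4  18.3]
dropper 0.83 [167.7 342.9] depthpt [673.4 385.5  21.3]
eyepiece 0.66 [432.2 222.6] depthpt [224.1  40.7 204.1]
slidebox 0.62 [267.  211.5] depthpt [ 717.7 -154.9   36.5]
```

```bash
python3 - <<'E'
from h import *
a=cv2.imread("pics/top0.png");b=cv2.imread("pics/side0.png")
x=cv2.resize(a[120:400,120:520],(800,560),interpolation=cv2.INTER_CUBIC)
cv2.imwrite("pics/top0c.png",x)
E
```

```text
(no output)
```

View pics/top0c.png

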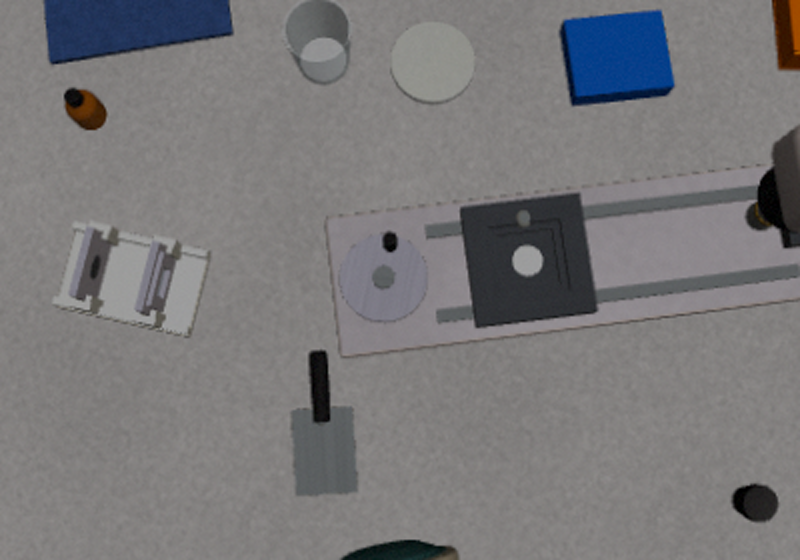

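View pics/side0.png

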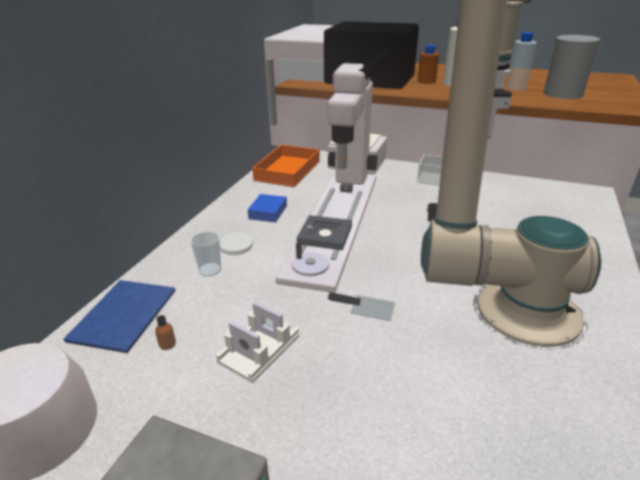

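The top crop shows the insert in the right-hand slot, around (155,275), with its step facing right (-y), and the marked blank in the left slot. The handle is at (390,242), the carriage pocket at (527,262), and the plunger on the pocket's upper (+x) wall. The side view agrees. Next I get precise geometry from the depth clouds.

```bash
python3 - <<'E'
import workcell;print([n for n in dir(workcell) if not n.startswith('_')])
from h import *
np.set_printoptions(precision=1,suppress=True)
o=get_obs();print(o["ee_pos"],o["tcp_rot"],o["contact_force"],o["gripper_width"])
for n in("top","side"):
    c=cam(n);P=cloud(c).reshape(-1,3);F=c["frame"].reshape(-1,3);m=c["z_map"].ravel()>0
    P=P[m];F=F[m]
    def rect(name,s):
        q=P[s]
        if len(q)<8: print(name,len(q));return
        r=cv2.minAreaRect(q[:,:2].astype(np.float32));print(n,name,len(q),"c",np.array(r[0]),"size",np.array(r[1]),"ang",r[2],"z",np.percentile(q[:,2],[2,50,98]))
    rk=(abs(P[:,0]-490)<110)&(abs(P[:,1]-310)<110)
    rect("rack all",rk&(P[:,2]>6))
    for lo,hi in((72,95),(58,70),(45,58)):rect(f"rack{lo}",rk&(P[:,2]>lo)&(P[:,2]<hi))
    up=rk&(P[:,2]>72)
    rect("ins",up&(P[:,1]<312)); rect("blk",up&(P[:,1]>318))
    print("hist",np.histogram(P[rk][:,2],np.arange(0,100,5)))
    cr=(abs(P[:,0]-515)<100)&(abs(P[:,1]+105)<100)&(P[:,2]>44)&(P[:,2]<60)
    rect("carr",cr)
    w=(abs(P[:,0]-500)<75)&(abs(P[:,1]-45)<75)
    rect("wheel",w&(P[:,2]>34)&(P[:,2]<60));rect("handle",w&(P[:,2]>70))
E
```

```text
['PlanningError', 'finish_job', 'get_obs', 'grip_depth', 'read_camera', 'recognise', 'spot_point']
[ 177.  -547.1  176.2] [180.   -0.   17.9] [-0.  -0.3  0.5] 93.79725251274462
top rack all 3143 c [489.6 309.8] size [207.4 214.7] ang 89.52352142333984 z [ 8.1 21.3 86.1]
top rack72 495 c [503.9 313. ] size [86.5 72.6] ang 77.24906158447266 z [72.7 83.  88.1]
top rack58 145 c [504.6 313.7] size [93.6 89.9] ang 77.26262664794922 z [58.1 63.1 69.7]
top rack45 336 c [504.1 314.8] size [94.7 92.9] ang 76.76996612548828 z [45.6 54.4 57.7]
top ins 274 c [496.  278.1] size [14.8 72.6] ang 77.63394165039062 z [72.8 82.9 88.1]
top blk 221 c [512.1 349.5] size [12.1 72.5] ang 78.11920166015625 z [72.7 83.2 87.6]
hist (array([3798,  314, 1116,  187,  237,  155,   86,   74,   62,   44,  151,
        183,   53,   50,   67,  114,  225,  108,    0]), array([ 0,  5, 10, 15, 20, 25, 30, 35, 40, 45, 50, 55, 60, 65, 70, 75, 80,
       85, 90, 95]))
top carr 2504 c [ 518.5 -105. ] size [126.4 126.8] ang 6.862332820892334 z [44.7 50.2 54.4]
top wheel 1487 c [500.   44.9] size [89.1 90.5] ang 89.41497039794
[... 451 characters left out ...]
781 z [45.4 53.3 57.6]
side ins 232 c [495.9 284.5] size [11.1 74.2] ang 78.22990417480469 z [72.4 82.1 85.7]
side blk 253 c [510.2 352.8] size [10.6 73.3] ang 77.06204986572266 z [72.3 82.7 85.9]
hist (array([2959,  174,  863,  228,  345,  213,  176,  149,  150,  150,  239,
        198,   83,  117,  108,  115,  265,   38,    0]), array([ 0,  5, 10, 15, 20, 25, 30, 35, 40, 45, 50, 55, 60, 65, 70, 75, 80,
       85, 90, 95]))
side carr 883 c [ 516.8 -100. ] size [125.7 131.8] ang 7.021658897399902 z [44.7 49.7 52.2]
side wheel 722 c [505.7  25.9] size [ 89.6 144.8] ang 17.26324462890625 z [35.5 42.  53.3]
side handle 41 c [532.4  43.4] size [12.7 14. ] ang 23.28235626220703 z [71.2 80.1 84.2]
```

```bash
cat >> h.py <<'E'
np.set_printoptions(precision=4,suppress=True)
def Rtool(yaw,tilt): # tool down, heading yaw, tilted so z leans toward heading by tilt
    return R.from_euler('xyz',[180,0,yaw],degrees=True)*R.from_euler('y',tilt,degrees=True)
def plan(p,Rg,base=None):
    o=get_obs() if base is None else None
    p0,R0=(np.array(o["ee_pos"]),R.from_euler('xyz',o["tcp_rot"],degrees=True)) if base is None else base
    off=R0.inv().apply(np.array(p)-p0)/1000;rv=(R0.inv()*Rg).as_rotvec()
    n=max(np.linalg.norm(off)/.05,np.degrees(np.linalg.norm(rv))/8.59)
    print("offset",off,"rot",rv,"rows>=%.1f"%n);return np.array(p),Rg
E
python3 - <<'E'
from h import *
n=np.array([.215,.977,0]);cc=np.array([.977,-.215,0])
for nm in("top","side"):
    c=cam(nm);P=cloud(c).reshape(-1,3)[c["z_map"].ravel()>0];d=P-[496,281,0]
    a=d@n;b=d@cc
    for lo,hi in((78,82),(62,74),(35,60)):
        s=(abs(b)<25)&(P[:,2]>lo)&(P[:,2]<hi)&(abs(a)<20);print(nm,lo,s.sum(),np.percentile(a[s],[5,50,95]) if s.sum() else "")
    for nme in ["dropper","beaker"]:
        pass
g=np.array([496,281,72])-3*n+2*n
Rg=Rtool(77.6,-60);a=Rg.apply([0,0,1]);print("a",a,"y",Rg.apply([0,1,0]))
pre=g-100*a;print("g",g,"pre",pre)
plan(pre+[0,0,130],Rg)
E
```

```text
top 78 35 [-9.5493 -3.6467  3.5551]
top 62 43 [-9.7049 -8.8766 -4.2684]
top 35 52 [-9.6462 -8.5681 -3.5678]
side 78 26 [5.033  6.4535 8.0725]
side 62 80 [5.2853 6.7172 8.4094]
side 35 157 [0.2473 3.7169 7.8112]
a [-0.186  -0.8458 -0.5   ] y [ 0.9767 -0.2147  0.    ]
g [495.785 280.023  72.   ] pre [514.3816 364.6053 122.    ]
offset [ 0.6016 -0.7637 -0.0759] rot [-0.5433 -0.9473 -0.9413] rows>=19.5
```

Request:
servo_tool --grip '[1,1,1,1,1,1,1,1,1,1,1,1,1,1,1,1,1,1,1,1]' --offset '[[0,0,-0.08],[0.6,-0.764,-0.08],[0.6,-0.764,-0.08],[0.6,-0.764,-0.08],[0.6,-0.764,-0.08],[0.6,-0.764,-0.08],[0.6,-0.764,-0.08],[0.6,-0.764,-0.08],[0.6,-0.764,-0.08],[0.6,-0.764,-0.08],[0.6,-0.764,-0.08],[0.6,-0.764,-0.08],[0.6,-0.764,-0.08],[0.6,-0.764,-0.08],[0.6,-0.764,-0.08],[0.6,-0.764,-0.08],[0.6,-0.764,-0.08],[0.6,-0.764,-0.08],[0.6,-0.764,-0.08],[0.6,-0.764,-0.08]]' --rotation '[[0,0,0],[0,0,0],[0,0,0],[0,0,0],[0,0,0],[-0.5433,-0.9473,-0.9413],[-0.5433,-0.9473,-0.9413],[-0.5433,-0.9473,-0.9413],[-0.5433,-0.9473,-0.9413],[-0.5433,-0.9473,-0.9413],[-0.5433,-0.9473,-0.9413],[-0.5433,-0.9473,-0.9413],[-0.5433,-0.9473,-0.9413],[-0.5433,-0.9473,-0.9413],[-0.5433,-0.9473,-0.9413],[-0.5433,-0.9473,-0.9413],[-0.5433,-0.9473,-0.9413],[-0.5433,-0.9473,-0.9413],[-0.5433,-0.9473,-0.9413],[-0.5433,-0.9473,-0.9413]]'

```text
t: 3.6
ee_pos: [483.7, 286.1, 252.7]
tcp_rot: [-180.0, 60.0, 77.7]
contact_force: [0.6, 0.0, 0.5]
gripper_width: 94.0
grasp_force: 0.0
```

```bash
python3 - <<'E'
from h import *
print(get_obs()["q"])
Rg=Rtool(77.6,-60);a=Rg.apply([0,0,1]);g=np.array([496.5,283.2,72])
b=plan(g-100*a,Rg);plan(g,Rg);plan(g,Rg,b)
E
```

```text
[ 44.1164  44.5767  54.0173 -38.4345 129.7026  44.7549]
offset [ 0.1564  0.0132 -0.0094] rot [ 0.0007 -0.0005  0.0007] rows>=3.1
offset [0.1564 0.0132 0.0906] rot [ 0.0007 -0.0005  0.0007] rows>=3.6
offset [0.  0.  0.1] rot [0. 0. 0.] rows>=2.0
```

Request:
servo_tool --grip '[1,1,1,1,1,1,1]' --offset '[[0.05,0.0132,-0.0094],[0.1,0.0132,-0.0094],[0.1564,0.0132,-0.0094],[0.1564,0.0132,-0.0094],[0.1564,0.0132,0.02],[0.1564,0.0132,0.04],[0.1564,0.0132,0.04]]' --rotation '[[0,0,0],[0,0,0],[0,0,0],[0,0,0],[0,0,0],[0,0,0],[0,0,0]]'

```text
t: 4.3
ee_pos: [505.0, 321.4, 98.9]
tcp_rot: [-179.9, 60.1, 77.6]
contact_force: [-0.4, -0.7, 0.7]
gripper_width: 93.9
grasp_force: 0.0
```

```bash
python3 - <<'E'
from h import *
Rg=Rtool(77.6,-60);g=np.array([496.5,283.2,72]);plan(g,Rg);print(get_obs()["contact_force"])
c=cam("side");save(c,"g1.png");im=c["frame"][180:420,140:460,::-1]
t=cam("top")["frame"][160:360,100:320,::-1]
cv2.imwrite("pics/g1c.png",np.hstack([cv2.resize(im,(400,300),interpolation=2),cv2.resize(t,(330,300),interpolation=2)]))
E
```

```text
offset [0.0039 0.     0.0473] rot [-0.002   0.0026  0.0002] rows>=0.9
[-0.3511 -0.6553  0.6918]
```

View pics/g1c.png

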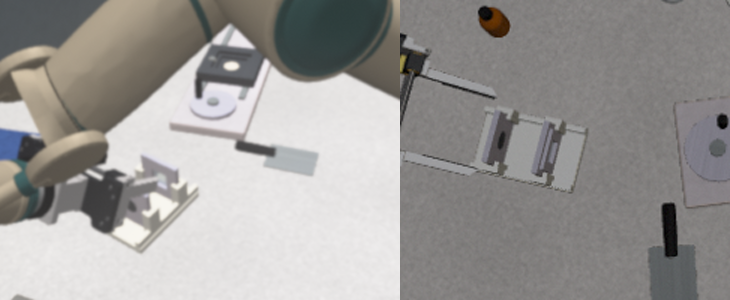

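The fingers straddle the rack from the blank's side. I check the tips against the projected TCP before closing in.

```bash
python3 - <<'E'
from h import *
o=get_obs();p=np.array(o["ee_pos"]);print(p,grip_depth if not callable(grip_depth) else grip_depth())
c=cam("top");cc=np.array([.977,-.215,0])
uv=proj(c,[p+53*cc,p-53*cc,p]);print(uv,"in view:",(uv-[100,160])*1.5+[400,0])
P=cloud(c);
# points higher than 85 near the fingers: extreme along a
m=(c["z_map"]>0)&(P[...,2]>92)&(P[...,2]<200)&(abs(P[...,0]-505)<100)&(P[...,1]<420)
q=P[m];n=np.array([.215,.977,0])
d=(q-p)@n;e=(q-p)@cc
for s in(e>20,e<-20): 
    i=np.argsort(d[s])[:6];print(q[s][i],d[s][i],e[s][i])
E
```

```text
[505.92   323.5065  99.5716] 18.8
[[176.9208 226.0437]
 [163.5403 277.7697]
 [170.2255 251.727 ]] in view: [[515.3812  99.0655]
 [495.3105 176.6546]
 [505.3383 137.5906]]
[[ 530.9102 -637.3815   92.1741]
 [ 539.2681 -637.9589   92.7604]
 [ 545.545  -638.399    93.2049]
 [ 534.5887 -635.8722   95.1916]
 [ 540.9856 -636.8017   94.8828]
 [ 542.9939 -636.6724   95.4482]] [-933.4147 -932.1818 -931.2623 -931.1492 -930.682  -930.1239] [231.0063 239.2962 245.5233 234.2757 240.7254 242.6597]
[[462.8734 354.938  123.0217]
 [458.7362 355.9614 125.3538]
 [461.167  355.5487 120.9529]
 [460.7438 356.2692 124.7043]
 [462.521  355.885  126.0944]
 [464.3893 355.7789 126.6662]] [21.4536 21.5639 21.6834 22.2963 22.3031 22.6011] [-48.8143 -53.0764 -50.6127 -51.1811 -49.3622 -47.514 ]
```

```bash
python3 - <<'E'
from h import *
c=cam("top");cv2.imwrite("pics/z1.png",cv2.resize(c["frame"][210:300,120:240,::-1],(800,600),interpolation=cv2.INTER_CUBIC))
E
```

```text
(no output)
```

View pics/z1.png

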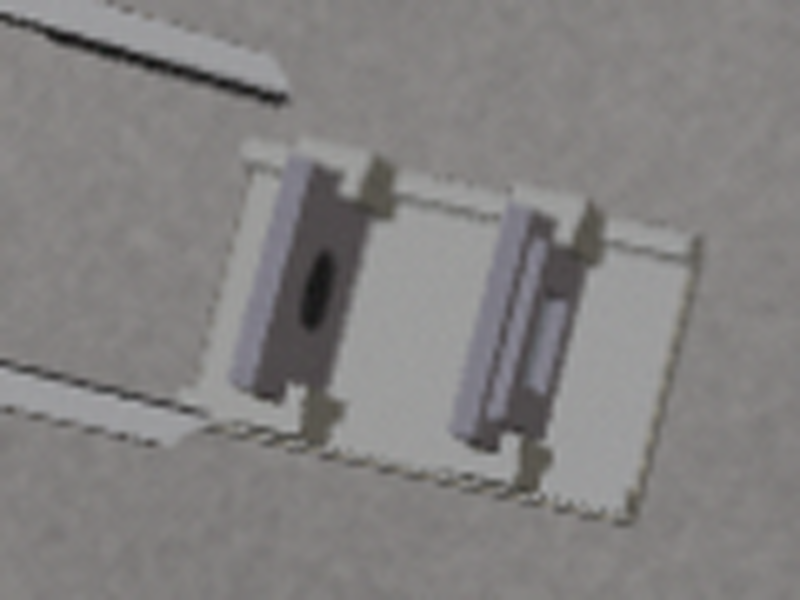

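The visible fingertips, at crop (285,95) and (205,425), end about 14 px short of the projected TCP. I cross-check with the side camera.

```bash
python3 - <<'E'
from h import *
o=get_obs();p=np.array(o["ee_pos"]);Rg=R.from_euler('xyz',o["tcp_rot"],degrees=True);print(o["tcp_rot"],Rg.apply([0,0,1]))
for nm in("side","top"):
    c=cam(nm);P=cloud(c);q=(P-p)@Rg.as_matrix()
    m=(c["z_map"]>0)&(abs(q[...,0])<14)&(abs(abs(q[...,1])-53)<12)&(q[...,2]>-70)&(q[...,2]<20)
    print(nm,m.sum())
    for s in(1,-1):
        k=q[m&(q[...,1]*s>0)]
        if len(k): print(s,len(k),"zmax",np.percentile(k[:,2],[50,90,97,100]),"x",np.percentile(k[:,0],[5,50,95]),"y",np.percentile(k[:,1],[5,50,95]))
    print("px",proj(c,[p+53*Rg.apply([0,1,0]),p-53*Rg.apply([0,1,0])]))
    v=c["frame"]
    if nm=="side": cv2.imwrite("pics/s2.png",cv2.resize(v[270:420,180:380,::-1],(800,600),interpolation=cv2.INTER_CUBIC))
E
```

```text
[179.7731  59.8411  77.4002] [-0.1847 -0.8447 -0.5024]
side 167
1 39 zmax [-38.4993 -31.9416 -30.435  -29.8936] x [-6.6805  3.9775  9.6211] y [44.0595 45.7968 48.0221]
-1 128 zmax [-54.1122 -42.7467 -40.699  -32.4658] x [-9.3196 -2.8694  8.6463] y [-61.4557 -59.941  -51.7729]
px [[231.1664 304.5378]
 [273.2625 324.8383]]
top 275
1 144 zmax [-50.9918 -35.0367 -31.3958 -29.1207] x [-12.257   -9.0551   2.5491] y [45.9544 50.4454 57.3887]
-1 131 zmax [-51.3264 -35.9213 -31.7057 -29.8156] x [-12.2096  -9.7399  -6.8855] y [-59.4801 -53.484  -47.9862]
px [[176.5265 225.9841]
 [163.1887 277.6841]]
```

View pics/s2.png

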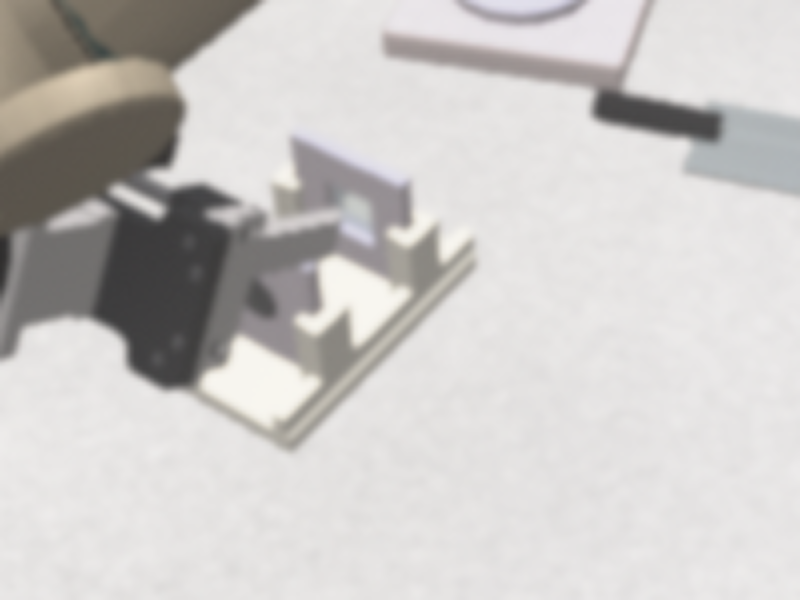

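Both cameras agree that the fingers end well short of the reported TCP. I solve for the true tip position along tool z.

```bash
python3 - <<'E'
from h import *
o=get_obs();p=np.array(o["ee_pos"]);Rg=R.from_euler('xyz',o["tcp_rot"],degrees=True)
c=cam("top")
from scipy.optimize import least_squares
for uv,y0 in(((163.2,224.7),47),((150.8,271.8),-47)):
    for x in(-8,-10):
        s=least_squares(lambda v:proj(c,p+Rg.apply([x,v[0],v[1]]))[0]-uv,[y0,-20]);print(x,s.x)
for z in(0,-20,-28): print(z,proj(c,p+Rg.apply([-8,47,z])),proj(c,p+Rg.apply([-8,-47,z])))
E
```

```text
-8 [ 47.3235 -27.944 ]
-10 [ 47.0623 -28.3222]
-8 [-47.7317 -28.1047]
-10 [-47.8066 -28.4826]
0 [[176.7624 228.7472]] [[164.8771 274.8944]]
-20 [[167.0515 225.9718]] [[154.9539 272.4394]]
-28 [[163.1305 224.8504]] [[150.9471 271.446 ]]
```

The true tip is 28 mm behind the reported TCP along tool z, and it is centred in y. I use this correction and a 45° tilt, which keeps the body clear of the blank.

```bash
cat >> h.py <<'E'
L=28.0
def tip(): 
    o=get_obs();r=R.from_euler('xyz',o["tcp_rot"],degrees=True);return np.array(o["ee_pos"])-L*r.apply([0,0,1]),r
def planT(pt,Rg,base=None): # target for true tip
    return plan(np.array(pt)-0+L*Rg.apply([0,0,1]),Rg,base)
E
python3 - <<'E'
from h import *
o=get_obs();p=np.array(o["ee_pos"]);Rg=R.from_euler('xyz',o["tcp_rot"],degrees=True)
for nm in("top","side"):
    c=cam(nm);q=(cloud(c)-p)@Rg.as_matrix();m=(c["z_map"]>0)&(abs(q[...,0])<45)&(abs(q[...,1])<95)&(q[...,2]>-200)&(q[...,2]<-60)
    k=q[m];h,e=np.histogram(k[:,2],np.arange(-200,-59,10));print(nm,h)
    for a,b in zip(e[:-1],e[1:]):
        s=k[(k[:,2]>=a)&(k[:,2]<b)]
        if len(s)>5: print(a,np.percentile(s[:,0],[3,97]),np.percentile(s[:,1],[3,97]))
G=Rtool(77.6,-45);a=G.apply([0,0,1]);g=np.array([496.5,283.2,75])
b=planT(g-50*a,G);planT(g,G,b)
E
```

```text
top [190 184 190 612 433 449 305 118  73  71  81  79  74  74]
-200 [-23.393   -7.3936] [-39.9656  15.6374]
-190 [-23.478  -12.1924] [-40.2996  15.0767]
-180 [-26.0246 -16.4012] [-40.235   14.9708]
-170 [-36.4659  17.3814] [-83.1396  82.805 ]
-160 [-36.4012  14.7597] [-82.0123  81.1815]
-150 [-36.7066  22.2539] [-77.7105  75.1244]
-140 [-37.2849 -22.3108] [-78.6914  75.8244]
-130 [-36.3715  -0.7827] [-78.0737  76.2197]
-120 [-12.5516   2.4927] [-59.6499  58.2346]
-110 [-13.2309  -3.8727] [-59.2445  59.0006]
-100 [-13.2941   3.1661] [-59.8123  58.2348]
-90 [-13.3587   3.887 ] [-59.3491  57.5216]
-80 [-13.4164  -1.1383] [-58.9691  57.9029]
-70 [-12.7943   2.8745] [-59.2829  57.3256]
side [ 119  123 1057  487  200  158  172   21    0    0   30   43   47   44]
-200 [-19.2875  19.052 ] [-43.278  -36.4443]
-190 [-19.1186  17.9797] [-43.3947 -33.4293]
-180 [-31.1906  29.0361] [-88.6346  80.5975]
-170 [-33.3499  28.2594] [-90.6572  79.046 ]
-160 [-33.2698  31.5327] [-88.9849  75.4138]
-150 [-33.4386  25.2704] [-83.3691  65.2283]
-140 [-33.3758  31.395 ] [-83.1518 -55.6209]
-130 [-30.7433  29.6935] [-82.1358 -79.741 ]
-100 [-8.8821  9.2995] [-62.318 -59.225]
-90 [-9.6408  8.6346] [-61.832  -52.8929]
-80 [-9.2003  8.3868] [-61.9941 -52.2697]
-70 [-8.9541  8.2874] [-61.5342 -51.1604]
offset [-0.0069 -0.0002  0.0265] rot [ 0.0006  0.2609 -0.0002] rows>=1.7
offset [-0.    0.    0.05] rot [0. 0. 0.] rows>=1.0
```

The body starts 97 mm behind the true tip, as specified, so the whole gripper is simply offset by 28 mm. 60° is therefore safe, and I keep it.

```bash
python3 - <<'E'
from h import *
G=Rtool(77.6,-60);g=np.array([496.5,283.2,74]);planT(g,G);print(tip()[0])
E
```

```text
offset [-0.0004 -0.0002  0.0763] rot [ 0.0006 -0.0009 -0.0003] rows>=1.5
[510.8564 347.8254 111.8858]
```

Request:
servo_tool --grip '[1,1,1,1,1,1]' --offset '[[0,0,0.02],[0,0,0.04],[0,0,0.055],[0,0,0.068],[0,0,0.076],[0,0,0.076]]' --rotation '[[0,0,0],[0,0,0],[0,0,0],[0,0,0],[0,0,0],[0,0,0]]'

```text
t: 5.35
ee_pos: [491.1, 258.8, 59.5]
tcp_rot: [-179.9, 60.1, 77.7]
contact_force: [-0.4, -0.4, 0.3]
gripper_width: 93.8
grasp_force: 0.0
```

```bash
python3 - <<'E'
from h import *
print(get_obs()["contact_force"],tip()[0])
c=cam("top");cv2.imwrite("pics/z3.png",cv2.resize(c["frame"][210:300,120:240,::-1],(800,600),interpolation=cv2.INTER_CUBIC))
E
```

```text
[-0.3999 -0.3785  0.322 ] [496.3431 282.454   73.4488]
```

View pics/z3.png

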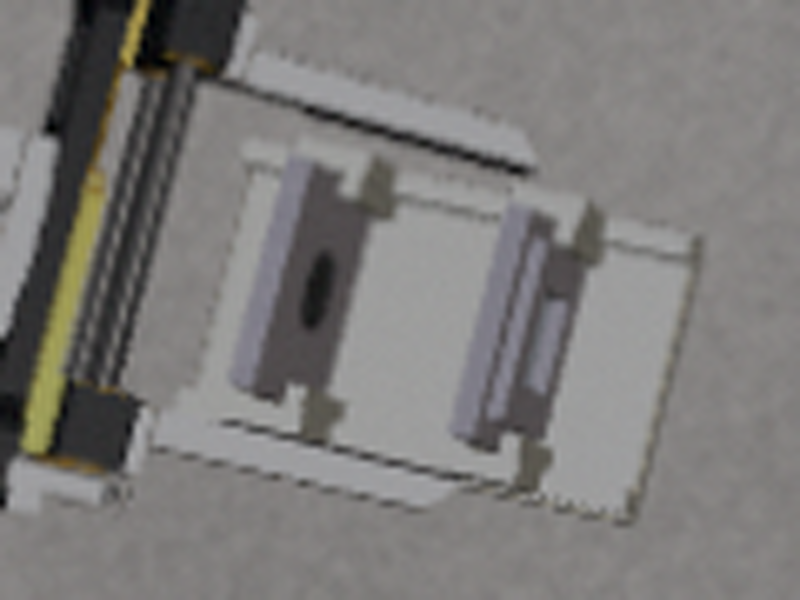

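The tips straddle the insert: upper tip at crop (535,165), insert top edge at about (505–530,205), and the blank is untouched. I close the gripper.

Request:
servo_tool --grip '[-1,-1,-1,-1,-1,-1,-1,-1]' --offset '[[0,0,0],[0,0,0],[0,0,0],[0,0,0],[0,0,0],[0,0,0],[0,0,0],[0,0,0]]' --rotation '[[0,0,0],[0,0,0],[0,0,0],[0,0,0],[0,0,0],[0,0,0],[0,0,0],[0,0,0]]' --grip_force 45

```text
t: 6.2
ee_pos: [491.5, 259.3, 59.8]
tcp_rot: [180.0, 60.0, 77.6]
contact_force: [0.4, -0.5, 1.3]
gripper_width: 69.7
grasp_force: 45.0
```

```bash
python3 - <<'E'
from h import *
o=get_obs();print(o["contact_force"],o["ee_pos"])
# lift straight up 110
G=tip()[1];p=np.array(o["ee_pos"]);plan(p+[0,0,120],G)
E
```

```text
[ 0.4121 -0.5285  1.2952] [491.479  259.3159  59.7753]
offset [-0.1039  0.     -0.06  ] rot [0. 0. 0.] rows>=2.4
```

Request:
servo_tool --grip '[-1,-1,-1,-1,-1,-1,-1,-1]' --offset '[[-0.0087,0,-0.005],[-0.026,0,-0.015],[-0.0433,0,-0.025],[-0.0606,0,-0.035],[-0.0779,0,-0.045],[-0.104,0,-0.06],[-0.13,0,-0.075],[-0.13,0,-0.075]]' --rotation '[[0,0,0],[0,0,0],[0,0,0],[0,0,0],[0,0,0],[0,0,0],[0,0,0],[0,0,0]]'

```text
t: 7.0
ee_pos: [492.0, 259.9, 214.8]
tcp_rot: [179.3, 59.6, 76.9]
contact_force: [-0.5, 0.4, -1.5]
gripper_width: 69.8
grasp_force: 45.0
```

```bash
python3 - <<'E'
from h import *
o=get_obs();print(o["contact_force"],o["ee_pos"],o["grasp_force"],o["q"])
# insert orientation in hand: fit plane from side cloud on flat face
t,r=tip();G=Rtool(77.6,-60)
for nm in("side","top"):
    c=cam(nm);P=cloud(c);q=(P-t)@np.array([[.215,.977,0],[.977,-.215,0],[0,0,1.]]).T
    m=(c["z_map"]>0)&(abs(q[...,0])<16)&(abs(q[...,1])<28)&(q[...,2]>-65)&(q[...,2]<18)
    k=q[m];print(nm,m.sum(),"n by z:",[(z,np.round(np.percentile(k[(k[:,2]>z)&(k[:,2]<=z+10),0],[10,50,90]),1)) for z in range(-65,16,10) if ((k[:,2]>z)&(k[:,2]<=z+10)).sum()>4])
    print("ztop",np.percentile(k[:,2],[90,99]))
# new: go to yaw 6.9, tilt +30, above pocket
R2=Rtool(6.9,30);h=np.array([.993,.12,0])
pt=np.array([517.6,-102.5,50])-24*h-3*np.array([0,0,1.]);print("tip nominal at seat",pt)
planT(pt+[-60,40,130],R2)
c=cam("top");save(c,"l1.png")
E
```

```text
[-0.5492  0.3878 -1.4696] [491.9986 259.8828 214.8015] 44.999738931655884 [ 42.4213  44.3124  59.687  -37.0684 124.103   47.7607]
side 213 n by z: [(-65, array([3.8, 4.8, 6.1])), (-55, array([3.8, 4.8, 6. ])), (-45, array([-0.7,  3.7,  5.7])), (-35, array([-1.5,  4. ,  5.6])), (-25, array([3.7, 4.1, 5.5])), (5, array([-4. ,  1.1,  5.3]))]
ztop [-20.0145  11.4993]
top 545 n by z: [(-65, array([-10.3, -10.1,  -9.8])), (-55, array([-11. , -10.3,  -7.4])), (-45, array([-10.9,  -8.4,  -4.6])), (-35, array([-11.2, -10.4,  -5.3])), (-25, array([-11.3, -10.6,  -9.7])), (-15, array([-12. , -10.9, -10.4])), (-5, array([-11.4,  -8.9,  -6.6])), (5, array([-7. , -3.7, -0.2]))]
ztop [8.2913 9.8518]
tip nominal at seat [ 493.768 -105.38    47.   ]
offset [-0.1136  0.0265  0.31  ] rot [0.3494 1.347  1.3081] rows>=12.7
```

Request:
servo_tool --grip '[-1,-1,-1,-1,-1,-1,-1,-1,-1,-1,-1,-1,-1,-1,-1,-1,-1,-1]' --offset '[[-0.01,0,0.02],[-0.02,0.005,0.045],[-0.035,0.008,0.07],[-0.045,0.01,0.1],[-0.055,0.013,0.13],[-0.065,0.015,0.16],[-0.08,0.018,0.19],[-0.09,0.02,0.22],[-0.1,0.023,0.25],[-0.11,0.026,0.28],[-0.1136,0.0265,0.31],[-0.1136,0.0265,0.31],[-0.1136,0.0265,0.31],[-0.1136,0.0265,0.31],[-0.1136,0.0265,0.31],[-0.1136,0.0265,0.31],[-0.1136,0.0265,0.31],[-0.1136,0.0265,0.31]]' --rotation '[[0.0175,0.0674,0.0654],[0.0524,0.202,0.196],[0.0874,0.337,0.327],[0.122,0.471,0.458],[0.157,0.606,0.589],[0.192,0.741,0.719],[0.227,0.876,0.85],[0.262,1.01,0.981],[0.297,1.145,1.112],[0.3494,1.347,1.3081],[0.3494,1.347,1.3081],[0.3494,1.347,1.3081],[0.3494,1.347,1.3081],[0.3494,1.347,1.3081],[0.3494,1.347,1.3081],[0.3494,1.347,1.3081],[0.3494,1.347,1.3081],[0.3494,1.347,1.3081]]'

```text
t: 8.95
ee_pos: [447.9, -63.3, 153.1]
tcp_rot: [179.8, -29.9, 7.1]
contact_force: [-0.2, -0.4, -1.1]
gripper_width: 69.6
grasp_force: 45.0
```

```bash
cat >> h.py <<'E'
def insert_in_hand(c,t,zr=12):
    # flat face (horizontal) points near tip height
    P=cloud(c);h=R.from_euler('z',6.9,degrees=True).as_matrix();q=(P-t)@h
    m=(c["z_map"]>0)&(q[...,0]>-20)&(q[...,0]<75)&(abs(q[...,1])<40)&(abs(q[...,2])<zr)
    return q,m
E
python3 - <<'E'
from h import *
o=get_obs();t,r=tip();print(o["ee_pos"],o["tcp_rot"],o["grasp_force"],o["gripper_width"],o["q"],"tip",t)
print(Rtool(6.9,30).as_euler('xyz',degrees=True))
for nm in("top","side"):
    c=cam(nm);q,m=insert_in_hand(c,t,25);k=q[m];print(nm,len(k))
    s=k[(k[:,0]>8)&(abs(k[:,1])<30)]
    A=np.c_[s[:,:2],np.ones(len(s))];w=np.ones(len(s),bool)
    for _ in range(5):
        x=np.linalg.lstsq(A[w],s[w,2],rcond=None)[0];w=abs(A@x-s[:,2])<4
    print("plane",x,w.sum(),"rms",np.std((A@x-s[:,2])[w]))
    s=k[abs(np.c_[k[:,:2],np.ones(len(k))]@x-k[:,2])<5]
    print("x range",np.percentile(s[:,0],[1,5,95,99]),"y",np.percentile(s[:,1],[1,5,95,99]))
    cv2.imwrite(f"pics/h_{nm}.png",cv2.resize((c["frame"][170:320,300:500] if nm=="top" else c["frame"][130:330,240:440])[...,::-1],(400,300),interpolation=2))
cv2.imwrite("pics/h1.png",np.hstack([cv2.imread("pics/h_top.png"),cv2.imread("pics/h_side.png")]))
E
```

```text
[447.872  -63.3168 153.0656] [179.8403 -29.8673   7.1197] 44.99778091907501 69.60283396886038 [-35.8504  -9.5312 125.8505  28.7545  44.5369  29.7424] tip [434.0261 -64.9676 177.3466]
[180.  -30.    6.9]
top 1643
plane [-0.0586  0.0091 -0.0169] 796 rms 1.8904920107746872
x range [-10.2069  -7.657   58.2536  60.9969] y [-36.0675 -33.3972  31.5949  34.7962]
side 399
plane [-0.0734  0.0124  0.5506] 194 rms 1.380518333027561
x range [ 1.8404  6.6974 58.0752 60.2955] y [-35.1087 -32.3241  38.5411  39.2738]
```

View pics/h1.png

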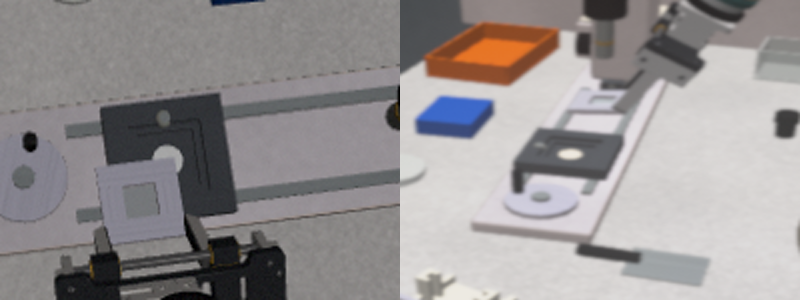

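The insert is held flat face up over the base, at left crop (140,200), with its far edge sagging about 4°. I move above the pocket, level it and re-measure.

```bash
python3 - <<'E'
from h import *
planT([493.2,-107.4,90],Rtool(6.9,33.5))
E
```

```text
offset [0.0046 0.0491 0.1026] rot [0.0009 0.0631 0.0031] rows>=2.3
```

Request:
servo_tool --grip '[-1,-1,-1,-1,-1,-1]' --offset '[[0.001,0.012,0.025],[0.002,0.025,0.05],[0.003,0.04,0.08],[0.0046,0.0491,0.1026],[0.0046,0.0491,0.1026],[0.0046,0.0491,0.1026]]' --rotation '[[0,0.02,0],[0,0.04,0],[0,0.063,0.003],[0,0.063,0.003],[0,0.063,0.003],[0,0.063,0.003]]'

```text
t: 9.65
ee_pos: [508.1, -105.7, 66.4]
tcp_rot: [-180.0, -33.5, 6.8]
contact_force: [-0.6, -0.3, -1.1]
gripper_width: 69.8
grasp_force: 45.0
```

```bash
cat >> h.py <<'E'
def meas(nm,save_=None):
    t,r=tip();c=cam(nm);P=cloud(c);h=R.from_euler('z',6.9,degrees=True).as_matrix();q=(P-t)@h
    ok=(c["z_map"]>0)
    m=ok&(q[...,0]>10)&(q[...,0]<75)&(abs(q[...,1])<45)&(abs(q[...,2])<12)
    s=q[m];A=np.c_[s[:,:2],np.ones(len(s))];w=np.ones(len(s),bool)
    for _ in range(6):
        x=np.linalg.lstsq(A[w],s[w,2],rcond=None)[0];w=abs(A@x-s[:,2])<3.5
    print(nm,"plane",x,w.sum())
    k=s[w].astype(np.float32);fx=np.percentile(k[:,0],98.5)
    b=k[(k[:,0]>12)];ym=[np.percentile(b[:,1],1.5),np.percentile(b[:,1],98.5)]
    # edges: max-x per y-bin, and y-extremes per x-bin
    yb=[(y,k[abs(k[:,1]-y)<3,0].max()) for y in range(-28,29,4) if (abs(k[:,1]-y)<3).any()]
    xb=[(x_,k[abs(k[:,0]-x_)<3,1].min(),k[abs(k[:,0]-x_)<3,1].max()) for x_ in range(16,56,4) if (abs(k[:,0]-x_)<3).any()]
    e1=np.polyfit(*np.array(yb).T,1);X=np.array(xb);e2=np.polyfit(X[:,0],X[:,1],1);e3=np.polyfit(X[:,0],X[:,2],1)
    print(" far edge x0,slope",e1[::-1]," ymin",e2[::-1],"ymax",e3[::-1])
    cx=e1[1]-36;cy=(np.polyval(e2,cx)+np.polyval(e3,cx))/2
    print(" centre tool-local",cx,cy,"width",np.polyval(e3,cx)-np.polyval(e2,cx),"world",t+h@[cx,cy,x[0]*cx+x[2]],"tip",t)
    # carriage top
    d=(P-[517,-103,0])@h;m=ok&(abs(d[...,2]-50)<4)&(abs(d[...,0])<75)&(abs(d[...,1])<75);k=d[m]
    E=[]
    for s_ in(1,-1):
        v=[(k[abs(k[:,0]-x_)<3,1]*s_).max() for x_ in range(-50,51,5) if (abs(k[:,0]-x_)<3).any()];E.append(np.median(v))
        v=[(k[abs(k[:,1]-x_)<3,0]*s_).max() for x_ in range(-50,51,5) if (abs(k[:,1]-x_)<3).any()];E.append(np.median(v))
    print(" carriage edges +y,+x,-y,-x",np.array(E))
    if save_: save(c,save_)
E
python3 - <<'E'
from h import *
o=get_obs();print(o["ee_pos"],o["tcp_rot"],o["contact_force"])
meas("top","m_top.png");meas("side","m_side.png")
E
```

```text
[ 508.1183 -105.6515   66.3668] [-179.9698  -33.4635    6.802 ] [-0.5929 -0.2602 -1.0676]
top plane [-0.0175  0.0066  1.0337] 712
 far edge x0,slope [61.3566 -0.0024]  ymin [-36.6718  -0.0118] ymax [35.3458 -0.0107]
 centre tool-local 25.356611887613916 -0.9486725066918993 width 72.044933500515 world [ 518.0763 -105.3903   90.3148] tip [ 492.7894 -107.4947   89.7254]
 carriage edges +y,+x,-y,-x [60.6349 63.3562 64.3666 60.657 ]
side plane [-0.0224  0.0041  0.6995] 239
 far edge x0,slope [59.4149  0.0265]  ymin [-30.3405  -0.0615] ymax [42.1615 -0.0405]
 centre tool-local 23.414908599853497 4.716891519001228 width 72.9948695191115 world [ 515.4573 -100.0338   90.5602] tip [ 492.7786 -107.5295   90.3847]
 carriage edges +y,+x,-y,-x [ 65.4598  61.8945 -37.4166  61.3886]
```

```bash
python3 - <<'E'
from h import *
t,r=tip();G=Rtool(7.0,33.5);h=R.from_euler('z',6.9,degrees=True).as_matrix()
xy=t+h@[.8,.4,0]
b=planT([xy[0],xy[1],66],G);planT([xy[0],xy[1],57],G);planT([xy[0],xy[1],55.5],G)
E
```

```text
offset [-0.0131 -0.0005  0.0211] rot [ 0.0031 -0.0012 -0.0017] rows>=0.5
offset [-0.0181 -0.0005  0.0286] rot [ 0.0031 -0.0012 -0.0017] rows>=0.7
offset [-0.0189 -0.0005  0.0299] rot [ 0.0031 -0.0012 -0.0017] rows>=0.7
```

Request:
servo_tool --grip '[-1,-1,-1,-1,-1,-1,-1]' --offset '[[-0.004,-0.0005,0.007],[-0.009,-0.0005,0.014],[-0.0131,-0.0005,0.0211],[-0.0156,-0.0005,0.025],[-0.0181,-0.0005,0.0286],[-0.0181,-0.0005,0.0286],[-0.0181,-0.0005,0.0286]]' --rotation '[[0.003,0,-0.002],[0.003,0,-0.002],[0.003,0,-0.002],[0.003,0,-0.002],[0.003,0,-0.002],[0.003,0,-0.002],[0.003,0,-0.002]]'

```text
t: 10.45
ee_pos: [508.9, -105.7, 33.8]
tcp_rot: [180.0, -33.6, 7.0]
contact_force: [-0.7, 0.4, -1.0]
gripper_width: 69.8
grasp_force: 45.0
```

```bash
python3 - <<'E'
from h import *
o=get_obs();print(o["ee_pos"],o["tcp_rot"],o["contact_force"],o["wrist_torque"])
meas("top");meas("side")
t,r=tip();print("down 1mm:",r.inv().apply([0,0,-1]))
E
```

```text
[ 508.8918 -105.7286   33.8299] [179.9511 -33.5942   6.9913] [-0.6877  0.3533 -0.971 ] [0.041  0.5006 0.0986]
top plane [-0.1415  0.004   4.5142] 690
 far edge x0,slope [74.4225  0.0012]  ymin [-32.0817  -0.2335] ymax [28.6931  0.2924]
 centre tool-local 38.42250162760416 -0.563256118278364 width 80.98194318757675 world [ 531.7233 -103.5338   56.2304] tip [ 493.5114 -107.5906   57.1533]
 carriage edges +y,+x,-y,-x [60.4605 63.2151 64.3998 61.1251]
side plane [-0.0252 -0.0117  1.8348] 244
 far edge x0,slope [59.2545  0.0142]  ymin [-28.3437  -0.1161] ymax [41.702  -0.0196]
 centre tool-local 23.25452117919921 5.101696970069341 width 72.29073708855395 world [515.9794 -99.7358  58.2938] tip [ 493.5062 -107.5942   57.044 ]
 carriage edges +y,+x,-y,-x [65.6291 61.249  57.1437 61.7835]
down 1mm: [-0.5531 -0.0005  0.8331]
```

Request:
servo_tool --grip '[-1,-1,-1,-1]' --offset '[[-0.0006,0,0.0008],[-0.0011,0,0.0017],[-0.0011,0,0.0017],[-0.0011,0,0.0017]]' --rotation '[[0,0,0],[0,0,0],[0,0,0],[0,0,0]]'

```text
t: 10.95
ee_pos: [508.8, -105.8, 30.7]
tcp_rot: [-179.9, -33.5, 6.9]
contact_force: [-0.6, -0.4, -1.2]
gripper_width: 69.8
grasp_force: 45.2
```

```bash
python3 - <<'E'
from h import *
t,r=tip();c=cam("top")
cv2.imwrite("pics/h_a.png",cv2.resize(c["frame"][200:300,330:450,::-1],(480,400),interpolation=2))
c=cam("side");cv2.imwrite("pics/h_b.png",cv2.resize(c["frame"][190:270,280:360,::-1],(400,400),interpolation=2)[:,:320])
cv2.imwrite("pics/h2.png",np.hstack([cv2.imread("pics/h_a.png"),cv2.imread("pics/h_b.png")]))
E
```

```text
(no output)
```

View pics/h2.png

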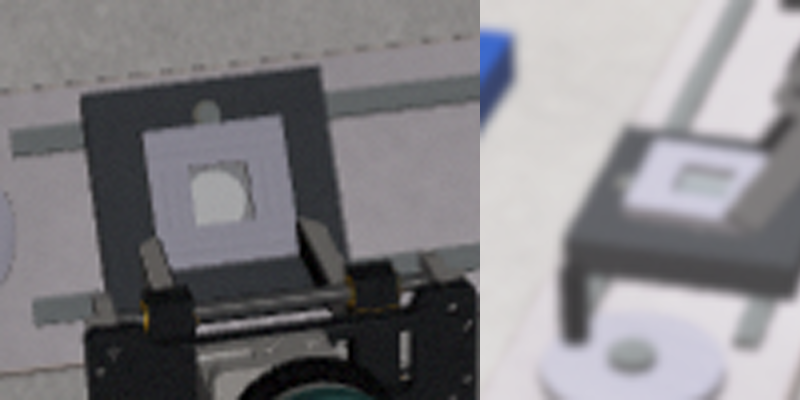

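The insert sits squarely over the pocket (left view, plate (145–300,115–265), plunger dot at (207,108)). I creep down to contact, then release.

Request:
servo_tool --grip '[-1,-1,-1]' --offset '[[-0.0006,0,0.0008],[-0.0011,0,0.0017],[-0.0011,0,0.0017]]' --rotation '[[0,0,0],[0,0,0],[0,0,0]]'

```text
t: 11.35
ee_pos: [509.1, -105.9, 29.3]
tcp_rot: [-180.0, -33.6, 6.9]
contact_force: [-4.7, 0.6, 8.6]
gripper_width: 69.9
grasp_force: 50.2
```

Request:
servo_tool --grip '[0.65,0.75,0.75,0.75]' --offset '[[0.0003,0,-0.0004],[0.0003,0,-0.0004],[0.0003,0,-0.0004],[0.0003,0,-0.0004]]' --rotation '[[0,0,0],[0,0,0],[0,0,0],[0,0,0]]'

```text
t: 11.75
ee_pos: [509.9, -106.5, 30.0]
tcp_rot: [-180.0, -33.6, 6.9]
contact_force: [-0.1, 0.0, 5.9]
gripper_width: 82.0
grasp_force: 2.9
```

```bash
python3 - <<'E'
from h import *
print(get_obs()["contact_force"])
meas("top");
E
```

```text
[-0.0585  0.0471  5.9025]
top plane [-0.0358 -0.002  -0.0145] 803
 far edge x0,slope [74.152   0.0185]  ymin [-44.4907   0.0058] ymax [43.2741  0.0217]
 centre tool-local 38.15200297037758 -0.08289155628580147 width 88.37039225503645 world [ 532.3643 -103.8094   51.9688] tip [ 494.4787 -108.3105   53.3483]
 carriage edges +y,+x,-y,-x [60.8438 63.2678 64.1745 61.4256]
```

Request:
servo_tool --grip '[0.8,1,1,1,1]' --offset '[[0,0,-0.01],[0,0,-0.04],[0,0,-0.08],[0,0,-0.11],[0,0,-0.11]]' --rotation '[[0,0,0],[0,0,0],[0,0,0],[0,0,0],[0,0,0]]'

```text
t: 12.3
ee_pos: [448.6, -114.9, 123.6]
tcp_rot: [179.7, -33.7, 7.0]
contact_force: [-0.4, -0.6, -0.3]
gripper_width: 94.0
grasp_force: 0.0
```

```bash
cat >> h.py <<'E'
def seat(nm,C,name=None):
    c=cam(nm);P=cloud(c);h=R.from_euler('z',6.9,degrees=True).as_matrix();d=(P-[C[0],C[1],50])@h
    b=c["frame"].astype(int).sum(-1)
    m=(c["z_map"]>0)&(abs(d[...,0])<45)&(abs(d[...,1])<45)&(abs(d[...,2])<20)&(b>300)
    m=cv2.morphologyEx(m.astype(np.uint8),cv2.MORPH_OPEN,np.ones((3,3)))>0
    k=d[m];A=np.c_[k[:,:2],np.ones(len(k))];w=np.ones(len(k),bool)
    for _ in range(6):
        x=np.linalg.lstsq(A[w],k[w,2],rcond=None)[0];w=abs(A@x-k[:,2])<3
    r=cv2.minAreaRect(k[:,:2].astype(np.float32))
    print(nm,m.sum(),"bright plane",x,w.sum(),"rect",np.array(r[0]),np.array(r[1]),r[2])
    dk=(c["z_map"]>0)&(abs(d[...,2])<6)&(np.maximum(abs(d[...,0]),abs(d[...,1]))>42)&(np.maximum(abs(d[...,0]),abs(d[...,1]))<58)
    k=d[dk];print(" carriage plane",np.linalg.lstsq(np.c_[k[:,:2],np.ones(len(k))],k[:,2],rcond=None)[0])
    if name: cv2.imwrite("pics/"+name,cv2.resize(c["frame"][200:300,330:450,::-1],(480,400),interpolation=2))
E
python3 - <<'E'
from h import *
print(get_obs()["ee_pos"],get_obs()["contact_force"])
seat("top",(518.56,-104.7),"st1.png");seat("side",(516.9,-100.0))
E
```

```text
[ 448.6415 -114.9052  123.5671] [-0.4099 -0.5879 -0.257 ]
top 1200 bright plane [ 0.1    -0.0013  3.728 ] 910 rect [ 0.4372 -0.8305] [72.1849 74.2792] 89.35323333740234
 carriage plane [-0.0013  0.0005  0.3138]
side 569 bright plane [0.0967 0.0018 3.2485] 429 rect [-0.0395 -0.016 ] [89.4943 89.8325] 89.8970947265625
 carriage plane [-0.0031 -0.0037 -0.0386]
```

View pics/st1.png

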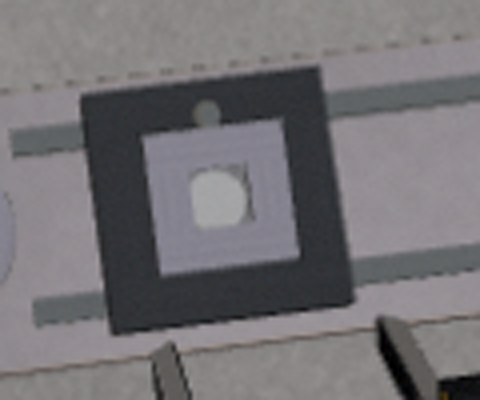

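The near edge is flush and the plunger edge stands about 7 mm high, centred, as expected. Next I press the plunger edge down with closed, vertical fingertips.

```bash
python3 - <<'E'
from h import *
G=Rtool(6.9,0)
planT([545.5,-99,80],G)
E
```

```text
offset [ 0.0437 -0.0029  0.1116] rot [ 0.0004 -0.5855 -0.0003] rows>=3.9
```

Request:
servo_tool --grip '[-1,-1,-1,-1,-1,-1,-1,-1,-1,-1]' --offset '[[0.01,0,0.01],[0.02,0,0.02],[0.03,0,0.03],[0.035,-0.002,0.05],[0.0437,-0.0029,0.08],[0.0437,-0.0029,0.1],[0.0437,-0.0029,0.1116],[0.0437,-0.0029,0.1116],[0.0437,-0.0029,0.1116],[0.0437,-0.0029,0.1116]]' --rotation '[[0,-0.15,0],[0,-0.3,0],[0,-0.45,0],[0,-0.5855,0],[0,-0.5855,0],[0,-0.5855,0],[0,-0.5855,0],[0,-0.5855,0],[0,-0.5855,0],[0,-0.5855,0]]' --grip_force 20

```text
t: 13.4
ee_pos: [544.3, -98.8, 52.9]
tcp_rot: [-180.0, -0.0, 6.9]
contact_force: [-1.0, -0.4, -1.4]
gripper_width: 17.4
grasp_force: 0.0
```

Request:
servo_tool --grip '[-1,-1,-1,-1,-1]' --offset '[[0,0,0.01],[0,0,0.018],[0,0,0.022],[0,0,0.024],[0,0,0.024]]' --rotation '[[0,0,0],[0,0,0],[0,0,0],[0,0,0],[0,0,0]]'

```text
t: 13.9
ee_pos: [544.9, -98.5, 27.7]
tcp_rot: [-179.9, 0.1, 6.9]
contact_force: [0.0, -0.2, 1.1]
gripper_width: 0.2
grasp_force: 0.1
```

Request:
servo_tool --grip '[-1,-1,-1,-1]' --offset '[[0,0,0.001],[0,0,0.002],[0,0,0.003],[0,0,0.003]]' --rotation '[[0,0,0],[0,0,0],[0,0,0],[0,0,0]]'

```text
t: 14.3
ee_pos: [545.1, -98.5, 25.0]
tcp_rot: [-180.0, 0.1, 6.9]
contact_force: [-0.2, -0.4, 2.2]
gripper_width: 0.2
grasp_force: 0.9
```

Request:
servo_tool --grip '[-1,-1,-1,-1]' --offset '[[0,0,0.001],[0,0,0.002],[0,0,0.0025],[0,0,0.0025]]' --rotation '[[0,0,0],[0,0,0],[0,0,0],[0,0,0]]'

```text
t: 14.7
ee_pos: [545.9, -98.3, 22.1]
tcp_rot: [-180.0, -0.0, 6.9]
contact_force: [0.1, 0.2, 0.3]
gripper_width: 0.5
grasp_force: 0.0
```

Request:
servo_tool --grip '[-1,-1,-1,-1]' --offset '[[0,0,0.0007],[0,0,0.0014],[0,0,0.002],[0,0,0.002]]' --rotation '[[0,0,0],[0,0,0],[0,0,0],[0,0,0]]'

```text
t: 15.1
ee_pos: [546.1, -98.4, 21.0]
tcp_rot: [-180.0, -0.0, 6.9]
contact_force: [-0.7, 1.4, 4.2]
gripper_width: 0.3
grasp_force: 2.1
```

Request:
servo_tool --grip '[-1,-1,-1,-1]' --offset '[[0,0,0.0007],[0,0,0.0014],[0,0,0.002],[0,0,0.002]]' --rotation '[[0,0,0],[0,0,0],[0,0,0],[0,0,0]]'

```text
t: 15.5
ee_pos: [546.2, -98.4, 20.8]
tcp_rot: [-180.0, -0.1, 6.9]
contact_force: [-3.6, 1.4, 16.5]
gripper_width: 0.4
grasp_force: 7.9
```

Request:
servo_tool --grip '[-1,-1,-1,-1,-1,-1]' --offset '[[0,0,-0.005],[-0.01,0,-0.05],[-0.05,0,-0.1],[-0.1,0,-0.12],[-0.15,0,-0.12],[-0.15,0,-0.12]]' --rotation '[[0,0,0],[0,0,0],[0,0,0],[0,0,0],[0,0,0],[0,0,0]]'

```text
t: 16.1
ee_pos: [392.6, -116.2, 139.1]
tcp_rot: [-180.0, 0.1, 6.9]
contact_force: [-0.8, -0.3, -0.2]
gripper_width: 0.4
grasp_force: 0.0
```

```bash
python3 - <<'E'
from h import *
o=get_obs();print(o["ee_pos"],o["t"],o["q"])
seat("top",(518.56,-104.7));seat("side",(516.9,-100.0))
for nm in("top","side"):
    c=cam(nm);P=cloud(c);m=(c["z_map"]>0)&(abs(P[...,0]-504)<60)&(abs(P[...,1]-45)<60)&(P[...,2]>66)&(P[...,2]<92)
    q=P[m];r=cv2.minAreaRect(q[:,:2].astype(np.float32));print(nm,"handle",len(q),q.mean(0),r)
    m=(c["z_map"]>0)&(abs(P[...,0]-504)<60)&(abs(P[...,1]-45)<60)&(abs(P[...,2]-42)<4)
    for k in("handle","handwheel_axis"):
        for s in spot_point(k,nm)[:2]: print(k,s["p"],s["uv"],at_z(c,s["uv"],70 if k=="handle" else 42))
E
```

```text
[ 392.5655 -116.1998  139.0661] 16.1 [-26.2056   2.9735 107.9733  -0.0441  69.1643  56.9324]
top 1144 bright plane [0.0019 0.0078 0.2355] 866 rect [-2.471  -0.4744] [71.5802 71.7916] 0.1585308313369751
 carriage plane [0.0005 0.0012 0.3013]
side 525 bright plane [-0.006   0.0029 -0.0907] 458 rect [ 0.0348 -0.009 ] [89.7699 89.434 ] 0.7773189544677734
 carriage plane [-0.0009  0.0008 -0.0578]
top handle 50 [532.0591  38.4586  82.6448] ((532.8466796875, 38.538299560546875), (14.026601791381836, 12.85036563873291), 60.814327239990234)
handle 0.43 [317.9, 240.9] [531.2905  31.2377  70.    ]
handwheel_axis 0.89 [313.6, 257.3] [501.9034  40.3913  42.    ]
side handle 50 [531.2904  44.9193  76.8071] ((531.2470092773438, 43.669151306152344), (14.460616111755371, 14.331056594848633), 34.152137756347656)
handle 0.51 [298.7, 249.5] [528.7543  45.1256  70.    ]
```

The insert is level and flush with the carriage, within 0.3 mm in height and about 2 mm horizontally. I go to the handle.

```bash
python3 - <<'E'
from h import *
G=Rtool(6.9,0);planT([534,41,115],G);planT([534,41,56],G)
E
```

```text
offset [ 0.1543 -0.1399  0.051 ] rot [-0.0012  0.001   0.0012] rows>=4.3
offset [ 0.1543 -0.1398  0.11  ] rot [-0.0012  0.001   0.0012] rows>=4.7
```

Request:
servo_tool --grip '[-0.1,-0.1,-0.1,-0.1,-0.1,-0.1,-0.1,-0.1]' --offset '[[0.038,-0.035,0],[0.076,-0.07,0.01],[0.114,-0.105,0.03],[0.1543,-0.14,0.051],[0.1543,-0.14,0.051],[0.1543,-0.14,0.051],[0.1543,-0.14,0.051],[0.1543,-0.14,0.051]]' --rotation '[[0,0,0],[0,0,0],[0,0,0],[0,0,0],[0,0,0],[0,0,0],[0,0,0],[0,0,0]]'

```text
t: 17.3
ee_pos: [532.3, 39.8, 88.1]
tcp_rot: [-180.0, 0.0, 6.9]
contact_force: [-0.4, 0.5, 0.0]
gripper_width: 42.6
grasp_force: 0.0
```

```bash
python3 - <<'E'
from h import *
t,r=tip();print(t,get_obs()["gripper_width"])
c=cam("top");x=cv2.resize(c["frame"][200:300,260:380,::-1],(360,300),interpolation=2)
c=cam("side");y=cv2.resize(c["frame"][200:290,260:350,::-1],(300,300),interpolation=2)
cv2.imwrite("pics/w1.png",np.hstack([x,y]))
q=(cloud(c)-t)@r.as_matrix();m=(c["z_map"]>0)&(abs(q[...,0])<20)&(abs(q[...,1])<45)&(q[...,2]<25)&(q[...,2]>-30)
k=q[m]
print("side finger pts",[(s,np.percentile(k[(k[:,1]*s>12),:],[5,50,95],axis=0).round(1).tolist()) for s in(1,-1) if (k[:,1]*s>12).any()])
E
```

```text
[532.2752  39.8471 116.0703] 42.572056682079264
side finger pts [(1, [[-9.7, 16.7, -28.5], [-3.8, 19.5, -15.8], [3.5, 25.5, -3.3]]), (-1, [[-10.2, -37.7, -29.1], [-1.9, -34.3, -18.6], [7.5, -26.3, -4.9]])]
```

View pics/w1.png

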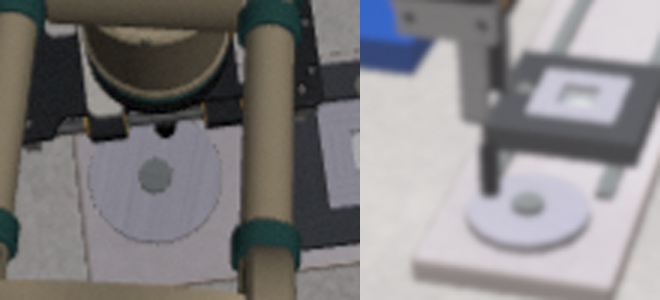

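The handle is between the fingers in both views. I lower and close on it.

Request:
servo_tool --grip '[-0.1,-0.1,-0.1,-0.1,-0.1,-0.1,-1,-1,-1,-1,-1]' --offset '[[0,0,0.015],[0,0,0.03],[0,0,0.045],[0,0,0.055],[0,0,0.059],[0,0,0.059],[0,0,0.059],[0,0,0.059],[0,0,0.059],[0,0,0.059],[0,0,0.059]]' --rotation '[[0,0,0],[0,0,0],[0,0,0],[0,0,0],[0,0,0],[0,0,0],[0,0,0],[0,0,0],[0,0,0],[0,0,0],[0,0,0]]' --grip_force 25

```text
t: 18.5
ee_pos: [533.4, 40.6, 29.0]
tcp_rot: [180.0, -0.0, 7.0]
contact_force: [0.4, -1.8, 1.5]
gripper_width: 14.7
grasp_force: 25.0
```

```bash
cat > circ.py <<'E'
from h import *
import sys
def circ(ax,ang0,n,step,Rr=34.,radial=0):
    t,r=tip();p0=t[:2];h=[]
    for i in range(1,n+1):
        a=np.radians(ang0-step*i);w=np.array([ax[0]+Rr*np.cos(a)-p0[0],ax[1]+Rr*np.sin(a)-p0[1],0])
        o=r.inv().apply(w)/1000;h.append([round(o[0],4),round(o[1],4),0])
    print(h)
E
python3 - <<'E'
from circ import *
o=get_obs();t,r=tip();print(t,o["contact_force"],o["gripper_width"],o["q"])
d=t[:2]-[500.3,41.6];print(d,np.hypot(*d),np.degrees(np.arctan2(d[1],d[0])))
circ((500.0,41.4),0,9,10)
E
```

```text
[533.4072  40.6306  56.9998] [ 0.3709 -1.8276  1.5375] 14.729025654161106 [ -3.0877  19.5951 103.6547  -0.0168  56.7184  79.9687]
[33.1072 -0.9694] 33.12140403605084 -1.6772243943136411
[[np.float64(-0.0005), np.float64(0.0051), 0], [np.float64(-0.0028), np.float64(0.0106), 0], [np.float64(-0.0059), np.float64(0.0156), 0], [np.float64(-0.0099), np.float64(0.02), 0], [np.float64(-0.0145), np.float64(0.0237), 0], [np.float64(-0.0198), np.float64(0.0265), 0], [np.float64(-0.0254), np.float64(0.0283), 0], [np.float64(-0.0313), np.float64(0.0291), 0], [np.float64(-0.0372), np.float64(0.0289), 0]]
```

Request:
servo_tool --grip '[-1,-1,-1,-1,-1,-1,-1,-1,-1,-1,-1]' --offset '[[-0.0005,0.0051,0],[-0.0028,0.0106,0],[-0.0059,0.0156,0],[-0.0099,0.02,0],[-0.0145,0.0237,0],[-0.0198,0.0265,0],[-0.0254,0.0283,0],[-0.0313,0.0291,0],[-0.0372,0.0289,0],[-0.0372,0.0289,0],[-0.0372,0.0289,0]]' --rotation '[[0,0,0],[0,0,0],[0,0,0],[0,0,0],[0,0,0],[0,0,0],[0,0,0],[0,0,0],[0,0,0],[0,0,0],[0,0,0]]'

```text
t: 19.6
ee_pos: [498.8, 11.7, 28.9]
tcp_rot: [-179.6, 0.0, 6.8]
contact_force: [-1.4, 10.3, 4.4]
gripper_width: 14.7
grasp_force: 25.0
```

```bash
python3 - <<'E'
from circ import *
o=get_obs();t,r=tip();print(t,o["contact_force"],o["gripper_width"],o["t"])
h=R.from_euler('z',6.9,degrees=True).as_matrix()
c=cam("top");d=(cloud(c)-[518.56,-104.7,50])@h;m=(c["z_map"]>0)&(abs(d[...,2])<4)&(abs(d[...,0])<65)&(d[...,1]<70)&(d[...,1]>-150)
k=d[m];print("carriage y range",np.percentile(k[:,1],[1,99]))
circ((500.0,41.4),-90,19,10)
E
```

```text
[498.8196  11.4447  56.889 ] [-1.4289 10.3344  4.447 ] 14.748980922012862 19.6
carriage y range [-86.1853  17.0836]
[[np.float64(-0.0051), np.float64(0.003), 0], [np.float64(-0.0106), np.float64(0.0008), 0], [np.float64(-0.0156), np.float64(-0.0024), 0], [np.float64(-0.0201), np.float64(-0.0063), 0], [np.float64(-0.0237), np.float64(-0.011), 0], [np.float64(-0.0265), np.float64(-0.0162), 0], [np.float64(-0.0284), np.float64(-0.0218), 0], [np.float64(-0.0292), np.float64(-0.0277), 0], [np.float64(-0.0291), np.float64(-0.0336), 0], [np.float64(-0.0279), np.float64(-0.0394), 0], [np.float64(-0.0257), np.float64(-0.0449), 0], [np.float64(-0.0225), np.float64(-0.0499), 0], [np.float64(-0.0186), np.float64(-0.0544), 0], [np.float64(-0.0139), np.float64(-0.058), 0], [np.float64(-0.0087), np.float64(-0.0608), 0], [np.float64(-0.0031), np.float64(-0.0627), 0], [np.float64(0.0028), np.float64(-0.0635), 0], [np.float64(0.0087), np.float64(-0.0634), 0], [np.float64(0.0145), np.float64(-0.0622), 0]]
```

The compliance shows the axis is really near (500, 45.2), which agrees with the top-camera wheel fit. I continue with the corrected centre.

```bash
cat > circ.py <<'E'
from h import *
def circ(p0,ax,ang0,n,step,Rr=33.8):
    r=Rtool(6.9,0);h=[]
    for i in range(1,n+1):
        a=np.radians(ang0-step*i);w=np.array([ax[0]+Rr*np.cos(a)-p0[0],ax[1]+Rr*np.sin(a)-p0[1],0])
        o=r.inv().apply(w)/1000;h.append([round(float(o[0]),4),round(float(o[1]),4),0])
    print(h,"end",w[:2]+p0)
E
python3 - <<'E'
from circ import *
circ(np.array([500.3,7.6]),(500,45.2),-92,20,10)
E
```

```text
[[-0.0067, -0.0054, 0], [-0.0121, -0.0078, 0], [-0.017, -0.0111, 0], [-0.0213, -0.0151, 0], [-0.0247, -0.0199, 0], [-0.0273, -0.0252, 0], [-0.0289, -0.0309, 0], [-0.0296, -0.0367, 0], [-0.0292, -0.0426, 0], [-0.0278, -0.0483, 0], [-0.0254, -0.0537, 0], [-0.0221, -0.0586, 0], [-0.018, -0.0628, 0], [-0.0132, -0.0663, 0], [-0.0079, -0.0689, 0], [-0.0023, -0.0705, 0], [0.0036, -0.0712, 0], [0.0094, -0.0708, 0], [0.0152, -0.0693, 0], [0.0206, -0.067, 0]] end [512.6617  76.5388]
```

Request:
servo_tool --grip '[-1,-1,-1,-1,-1,-1,-1,-1,-1,-1,-1,-1,-1,-1,-1,-1,-1,-1,-1,-1]' --offset '[[-0.0067,-0.0054,0],[-0.0121,-0.0078,0],[-0.017,-0.0111,0],[-0.0213,-0.0151,0],[-0.0247,-0.0199,0],[-0.0273,-0.0252,0],[-0.0289,-0.0309,0],[-0.0296,-0.0367,0],[-0.0292,-0.0426,0],[-0.0278,-0.0483,0],[-0.0254,-0.0537,0],[-0.0221,-0.0586,0],[-0.018,-0.0628,0],[-0.0132,-0.0663,0],[-0.0079,-0.0689,0],[-0.0023,-0.0705,0],[0.0036,-0.0712,0],[0.0094,-0.0708,0],[0.0152,-0.0693,0],[0.0206,-0.067,0]]' --rotation '[[0,0,0],[0,0,0],[0,0,0],[0,0,0],[0,0,0],[0,0,0],[0,0,0],[0,0,0],[0,0,0],[0,0,0],[0,0,0],[0,0,0],[0,0,0],[0,0,0],[0,0,0],[0,0,0],[0,0,0],[0,0,0],[0,0,0],[0,0,0]]'

```text
t: 21.65
ee_pos: [509.0, 78.5, 28.8]
tcp_rot: [-179.8, 0.3, 6.9]
contact_force: [-1.7, 2.6, 10.9]
gripper_width: 13.9
grasp_force: 25.0
```

```bash
python3 - <<'E'
from circ import *
o=get_obs();t,r=tip();print(t,o["contact_force"],o["gripper_width"],o["t"])
circ(np.array([512.7,76.5]),(500,45.2),-292,20,10)
circ(np.array([512.7,76.5]),(500,45.2),-292,0+1,200)
E
```

```text
[509.1574  78.3923  56.8345] [-1.7414  2.6321 10.9313] 13.949184619660025 21.65
[[0.0049, 0.0032, 0], [0.0091, 0.0073, 0], [0.0126, 0.0121, 0], [0.0152, 0.0174, 0], [0.0168, 0.023, 0], [0.0174, 0.0289, 0], [0.017, 0.0348, 0], [0.0156, 0.0405, 0], [0.0132, 0.0459, 0], [0.0099, 0.0508, 0], [0.0059, 0.055, 0], [0.0011, 0.0585, 0], [-0.0042, 0.0611, 0], [-0.0099, 0.0627, 0], [-0.0157, 0.0633, 0], [-0.0216, 0.0629, 0], [-0.0273, 0.0615, 0], [-0.0327, 0.0591, 0], [-0.0376, 0.0559, 0], [-0.0418, 0.0518, 0]] end [477.3834  20.0817]
[[-0.0418, 0.0518, 0]] end [477.3834  20.0817]
```

Request:
servo_tool --grip '[-1,-1,-1,-1,-1,-1,-1,-1,-1,-1,-1,-1,-1,-1,-1,-1,-1,-1,-1,-1]' --offset '[[0.0049,0.0032,-0.0005],[0.0091,0.0073,-0.001],[0.0126,0.0121,-0.001],[0.0152,0.0174,-0.001],[0.0168,0.023,-0.001],[0.0174,0.0289,-0.001],[0.017,0.0348,-0.001],[0.0156,0.0405,-0.001],[0.0132,0.0459,-0.001],[0.0099,0.0508,-0.001],[0.0059,0.055,-0.001],[0.0011,0.0585,-0.001],[-0.0042,0.0611,-0.001],[-0.0099,0.0627,-0.001],[-0.0157,0.0633,-0.001],[-0.0216,0.0629,-0.001],[-0.0273,0.0615,-0.001],[-0.0327,0.0591,-0.001],[-0.0376,0.0559,-0.001],[-0.0418,0.0518,-0.001]]' --rotation '[[0,0,0],[0,0,0],[0,0,0],[0,0,0],[0,0,0],[0,0,0],[0,0,0],[0,0,0],[0,0,0],[0,0,0],[0,0,0],[0,0,0],[0,0,0],[0,0,0],[0,0,0],[0,0,0],[0,0,0],[0,0,0],[0,0,0],[0,0,0]]'

```text
t: 23.65
ee_pos: [476.0, 21.3, 29.1]
tcp_rot: [-179.9, 0.0, 6.9]
contact_force: [3.9, 1.5, -8.1]
gripper_width: 14.6
grasp_force: 25.0
```

```bash
python3 - <<'E'
from circ import *
o=get_obs();t,r=tip();print(t,o["contact_force"],o["gripper_width"],o["t"])
h=R.from_euler('z',6.9,degrees=True).as_matrix()
c=cam("side");d=(cloud(c)-[516.9,-100,50])@h;m=(c["z_map"]>0)&(abs(d[...,2])<3)&(abs(d[...,0])<60)&(d[...,1]<0)&(d[...,1]>-350)
k=d[m];print("carriage y hist",np.histogram(k[:,1],np.arange(-350,1,20))[0])
circ(np.array([477.4,20.1]),(500,45.2),-492,20,10)
E
```

```text
[476.0046  21.2736  57.1266] [ 3.9352  1.5296 -8.1082] 14.622047653129272 23.65
carriage y hist [50  1  6 17  0  0  4 49 42 46 47 47 48 24  0  0  0]
[[-0.0035, -0.0047, 0], [-0.0061, -0.01, 0], [-0.0077, -0.0157, 0], [-0.0083, -0.0216, 0], [-0.0079, -0.0274, 0], [-0.0065, -0.0332, 0], [-0.0041, -0.0385, 0], [-0.0009, -0.0434, 0], [0.0032, -0.0477, 0], [0.008, -0.0511, 0], [0.0133, -0.0537, 0], [0.0189, -0.0554, 0], [0.0248, -0.056, 0], [0.0307, -0.0556, 0], [0.0364, -0.0542, 0], [0.0418, -0.0518, 0], [0.0467, -0.0485, 0], [0.0509, -0.0444, 0], [0.0544, -0.0397, 0], [0.057, -0.0344, 0]] end [529.8436  61.0681]
```

Request:
servo_tool --grip '[-1,-1,-1,-1,-1,-1,-1,-1,-1,-1,-1,-1,-1,-1,-1,-1,-1,-1,-1,-1]' --offset '[[-0.0035,-0.0047,0.0005],[-0.0061,-0.01,0.0005],[-0.0077,-0.0157,0.0005],[-0.0083,-0.0216,0.0005],[-0.0079,-0.0274,0.0005],[-0.0065,-0.0332,0.0005],[-0.0041,-0.0385,0.0005],[-0.0009,-0.0434,0.0005],[0.0032,-0.0477,0.0005],[0.008,-0.0511,0.0005],[0.0133,-0.0537,0.0005],[0.0189,-0.0554,0.0005],[0.0248,-0.056,0.0005],[0.0307,-0.0556,0.0005],[0.0364,-0.0542,0.0005],[0.0418,-0.0518,0.0005],[0.0467,-0.0485,0.0005],[0.0509,-0.0444,0.0005],[0.0544,-0.0397,0.0005],[0.057,-0.0344,0.0005]]' --rotation '[[0,0,0],[0,0,0],[0,0,0],[0,0,0],[0,0,0],[0,0,0],[0,0,0],[0,0,0],[0,0,0],[0,0,0],[0,0,0],[0,0,0],[0,0,0],[0,0,0],[0,0,0],[0,0,0],[0,0,0],[0,0,0],[0,0,0],[0,0,0]]'

```text
t: 25.7
ee_pos: [529.9, 61.5, 29.0]
tcp_rot: [-179.9, -0.0, 6.9]
contact_force: [-1.1, 2.7, -1.8]
gripper_width: 14.5
grasp_force: 25.0
```

```bash
python3 - <<'E'
from circ import *
o=get_obs();t,r=tip();print(t,o["contact_force"],o["gripper_width"],o["t"])
circ(np.array([529.8,61.1]),(500,45.2),-692,10,5)
E
```

```text
[529.9115  61.4433  57.0311] [-1.0967  2.6656 -1.7957] 14.510968060822826 25.7
[[0.001, 0.0028, 0], [0.0017, 0.0057, 0], [0.0021, 0.0086, 0], [0.0023, 0.0116, 0], [0.0022, 0.0145, 0], [0.0019, 0.0174, 0], [0.0013, 0.0203, 0], [0.0005, 0.0232, 0], [-0.0006, 0.0259, 0], [-0.0019, 0.0285, 0]] end [531.3388  32.5383]
```

Request:
servo_tool --grip '[-1,-1,-1,-1,-1,-1,-1,-1,-1,-1]' --offset '[[0.001,0.0028,0],[0.0017,0.0057,0],[0.0021,0.0086,0],[0.0023,0.0116,0],[0.0022,0.0145,0],[0.0019,0.0174,0],[0.0013,0.0203,0],[0.0005,0.0232,0],[0.0005,0.0232,0],[0.0005,0.0232,0]]' --rotation '[[0,0,0],[0,0,0],[0,0,0],[0,0,0],[0,0,0],[0,0,0],[0,0,0],[0,0,0],[0,0,0],[0,0,0]]'

```text
t: 26.7
ee_pos: [533.4, 49.4, 29.1]
tcp_rot: [-178.9, -0.3, 6.5]
contact_force: [4.3, 29.1, -4.6]
gripper_width: 14.4
grasp_force: 25.0
```

```bash
python3 - <<'E'
from circ import *
o=get_obs();t,r=tip();print(t,o["contact_force"],o["wrist_torque"],o["t"])
h=R.from_euler('z',6.9,degrees=True).as_matrix()
for nm,C,z in(("side",(516.9,-100),50),("top",(518.56,-104.7),50)):
    c=cam(nm);save(c,"e_"+nm+".png");d=(cloud(c)-[*C,z])@h;m=(c["z_map"]>0)&(abs(d[...,2])<3)&(abs(d[...,0])<58)&(d[...,1]<-80)&(d[...,1]>-320)
    k=d[m];v=[np.round(k[abs(k[:,0]-x)<3,1].max(),1) for x in range(-55,56,10) if (abs(k[:,0]-x)<3).sum()>3];print(nm,"+y edge per x",v,"hist",np.histogram(k[:,1],np.arange(-300,-79,10))[0])
E
```

```text
[533.3833  48.814   57.1101] [ 4.3099 29.1425 -4.5506] [ 5.533  -0.8126 -0.0288] 26.7
side +y edge per x [np.float64(-153.2), np.float64(-151.4), np.float64(-147.1), np.float64(-156.2), np.float64(-149.5), np.float64(-148.0), np.float64(-153.0), np.float64(-152.6), np.float64(-150.9), np.float64(-144.7), np.float64(-152.2), np.float64(-152.7)] hist [ 6  8 43 45 52 48 49 40 41 45 49 58 58 53 69  7  0  0  0  0  0  0]
top +y edge per x [np.float64(-152.6), np.float64(-152.0), np.float64(-152.2), np.float64(-151.9), np.float64(-153.0), np.float64(-152.0), np.float64(-151.9), np.float64(-152.3), np.float64(-151.8), np.float64(-152.3), np.float64(-152.6), np.float64(-151.9)] hist [  7  20  66 108 132 163 192 179 174 165 210 221 213 226 198   0   0   0
   0   0   0   0]
```

The carriage has travelled about 214.7 mm, about 5 mm short, with 29 N of resistance at the handle. I push a little further along the tangent.

Request:
servo_tool --grip '[-1,-1,-1,-1,-1,-1]' --offset '[[0,0.001,0],[0,0.002,0],[0,0.003,0],[0,0.004,0],[0,0.004,0],[0,0.004,0]]' --rotation '[[0,0,0],[0,0,0],[0,0,0],[0,0,0],[0,0,0],[0,0,0]]' --grip_force 40

```text
t: 27.4
ee_pos: [533.4, 49.3, 29.1]
tcp_rot: [-178.5, -0.2, 6.4]
contact_force: [4.7, 38.2, -3.5]
gripper_width: 14.3
grasp_force: 40.0
```

```bash
python3 - <<'E'
from circ import *
a=cv2.imread("pics/e_top.png");b=cv2.imread("pics/e_side.png")
x=cv2.resize(a[180:300,270:510],(800,400),interpolation=2);y=cv2.resize(b[150:290,250:440],(271,200),interpolation=2)
z=np.zeros((600,800,3),np.uint8);z[:400]=x;z[400:,:271]=y
y=cv2.resize(b[205:275,270:350],(228,200),interpolation=2);z[400:,300:528]=y;cv2.imwrite("pics/e.png",z)
E
```

```text
(no output)
```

The handle is rigid at 38 N. The geometry explains this. The pocket started about 151 mm from the wheel axis instead of 145, so the carriage began about 5–6 mm in, and 214.7 mm of travel puts it on the stop. I ease off, release upward and verify.

Request:
servo_tool --grip '[-1,-1,-1,-0.1,-0.1,-0.1,-0.1,-0.1,-0.1,-0.1,-0.1,-0.1]' --offset '[[0,-0.004,0],[0,-0.008,0],[0,-0.011,0],[0,-0.012,0],[0,-0.012,0],[0,-0.012,0],[0,-0.012,-0.01],[0,-0.012,-0.04],[0,-0.012,-0.08],[0,-0.012,-0.12],[-0.05,-0.012,-0.12],[-0.1,-0.012,-0.12]]' --rotation '[[0,0,0],[0,0,0],[0,0,0],[0,0,0],[0,0,0],[0,0,0],[0,0,0],[0,0,0],[0,0,0],[0,0,0],[0,0,0],[0,0,0]]'

```text
t: 28.6
ee_pos: [433.1, 33.3, 151.3]
tcp_rot: [179.9, -0.2, 6.9]
contact_force: [-0.0, 0.0, -0.0]
gripper_width: 42.3
grasp_force: 0.0
```

```bash
python3 - <<'E'
from circ import *
o=get_obs();print(tip()[0],o["contact_force"],o["t"])
h=R.from_euler('z',6.9,degrees=True).as_matrix()
a0=h@[0,-214.7,0]
for nm,C in(("top",(518.56,-104.7)),("side",(516.9,-100))):
    c=cam(nm);P=cloud(c);d=(P-[*C,50])@h;ok=c["z_map"]>0
    m=ok&(abs(d[...,2])<3)&(abs(d[...,0])<58)&(d[...,1]<-80)&(d[...,1]>-320);k=d[m]
    print(nm,"+y edge",np.median([k[abs(k[:,0]-x)<3,1].max() for x in range(-50,51,10)]))
    # stop block: anything dark/higher at y<-275
    m=ok&(abs(d[...,0])<50)&(d[...,1]<-268)&(d[...,1]>-300)&(d[...,2]<60)&(d[...,2]>-50);k=d[m]
    print(" pts by y",[(y,int(((k[:,1]>y)&(k[:,1]<=y+4)).sum()),np.round(np.median(k[(k[:,1]>y)&(k[:,1]<=y+4),2]),1)) for y in range(-300,-268,4) if ((k[:,1]>y)&(k[:,1]<=y+4)).any()])
    seat(nm,(C[0]+a0[0],C[1]+a0[1]))
    m=ok&(abs(P[...,0]-504)<60)&(abs(P[...,1]-45)<60)&(P[...,2]>70)&(P[...,2]<90);print(" handle",P[m].mean(0))
E
```

```text
[433.0307  33.314  179.2982] [-0.0155  0.0116 -0.0302] 28.6
top +y edge -151.80167534919562
 pts by y [(-300, 32, np.float64(-27.8)), (-296, 31, np.float64(-27.0)), (-292, 30, np.float64(-24.7)), (-288, 16, np.float64(-9.1)), (-284, 10, np.float64(-3.7)), (-280, 11, np.float64(-1.4)), (-276, 35, np.float64(-0.8)), (-272, 41, np.float64(0.2))]
top 978 bright plane [-0.007   0.002  -0.0308] 726 rect [-1.846  0.432] [73.5812 72.942 ] 0.2613675594329834
 carriage plane [-0.0011  0.0021  0.1214]
 handle [nan nan nan]<stdin>:13: RuntimeWarning: Mean of empty slice.
  ret = um.true_divide(
Traceback (most recent call last):
ValueError: zero-size array to reduction operation maximum which has no identity
```

Request:
servo_tool --grip '[-0.1,-0.1,-0.1,-0.1,-0.1,-0.1,-0.1,-0.1]' --offset '[[-0.03,0.04,-0.02],[-0.06,0.08,-0.04],[-0.09,0.12,-0.05],[-0.12,0.16,-0.05],[-0.13,0.2,-0.05],[-0.13,0.24,-0.05],[-0.13,0.27,-0.05],[-0.13,0.27,-0.05]]' --rotation '[[0,0,0],[0,0,0],[0,0,0],[0,0,0],[0,0,0],[0,0,0],[0,0,0],[0,0,0]]'

```text
t: 29.55
ee_pos: [337.1, -254.9, 199.6]
tcp_rot: [179.8, -0.0, 6.7]
contact_force: [0.1, 1.0, -0.7]
gripper_width: 42.3
grasp_force: 0.0
```

```bash
python3 - <<'E' 2>&1 | grep -v Warn
from circ import *
o=get_obs();print(tip()[0],o["t"])
h=R.from_euler('z',6.9,degrees=True).as_matrix()
for nm,C in(("top",(518.56,-104.7)),("side",(516.9,-100))):
    c=cam(nm);P=cloud(c);d=(P-[*C,50])@h;ok=c["z_map"]>0
    m=ok&(abs(d[...,2])<3)&(abs(d[...,0])<58)&(d[...,1]<-80)&(d[...,1]>-320);k=d[m]
    print(nm,"+y edge",[round(float(k[abs(k[:,0]-x)<3,1].max()),1) for x in range(-50,51,10) if (abs(k[:,0]-x)<3).any()])
    m=ok&(abs(P[...,0]-504)<60)&(abs(P[...,1]-45)<60)&(P[...,2]>66)&(P[...,2]<92)
    if m.any(): print(" handle",P[m].mean(0),m.sum())
E
```

```text
[ 337.0408 -254.8024  227.6085] 29.55
top +y edge [-152.2, -152.6, -152.1, -152.0, -150.9, -151.1, -151.9, -151.0, -151.9, -151.1, -151.9]
 handle [532.4605  48.823   82.9382] 50
side +y edge [-152.1, -150.7, -150.3, -151.9, -152.6, -154.8, -149.6, -156.2, -148.8, -150.7, -149.6]
 handle [531.6918  55.8702  77.1778] 54
```

The handle relaxed about 1.8 mm on release, under 1 mm of carriage travel. To be sure it sits against the stop, I nudge the handle clockwise with closed fingers from its +y side, then back straight off.

```bash
python3 - <<'E'
from h import *
G=Rtool(6.9,0);b=planT([535,92,125],G);planT([535,92,62],G,b)
E
```

```text
offset [ 0.2383 -0.3164  0.1023] rot [-0.001   0.0006 -0.0013] rows>=8.2
offset [-0.    -0.     0.063] rot [0. 0. 0.] rows>=1.3
```

Request:
servo_tool --grip '[-1,-1,-1,-1,-1,-1,-1,-1,-1,-1,-1,-1,-1,-1,-1,-1]' --offset '[[0.02,-0.04,0],[0.04,-0.08,0],[0.07,-0.12,0],[0.1,-0.16,0.02],[0.13,-0.2,0.04],[0.17,-0.24,0.06],[0.21,-0.28,0.08],[0.2383,-0.3164,0.1],[0.2383,-0.3164,0.1],[0.2383,-0.3164,0.1],[0.2383,-0.3164,0.1],[0.2383,-0.3164,0.12],[0.2383,-0.3164,0.14],[0.2383,-0.3164,0.155],[0.2383,-0.3164,0.165],[0.2383,-0.3164,0.165]]' --rotation '[[0,0,0],[0,0,0],[0,0,0],[0,0,0],[0,0,0],[0,0,0],[0,0,0],[0,0,0],[0,0,0],[0,0,0],[0,0,0],[0,0,0],[0,0,0],[0,0,0],[0,0,0],[0,0,0]]'

```text
t: 31.25
ee_pos: [532.6, 92.6, 33.7]
tcp_rot: [-180.0, 0.1, 6.9]
contact_force: [0.1, -0.2, 0.1]
gripper_width: 0.4
grasp_force: 0.0
```

Request:
servo_tool --grip '[-1,-1,-1,-1,-1,-1]' --offset '[[0,0.006,0],[0,0.012,0],[0,0.018,0],[0,0.022,0],[0,0.024,0],[0,0.024,0]]' --rotation '[[0,0,0],[0,0,0],[0,0,0],[0,0,0],[0,0,0],[0,0,0]]'

```text
t: 31.85
ee_pos: [537.1, 70.1, 34.4]
tcp_rot: [-179.9, -0.0, 6.9]
contact_force: [-0.5, 2.4, 2.7]
gripper_width: 0.6
grasp_force: 1.2
```

Request:
servo_tool --grip '[-1,-1,-1,-1,-1,-1,-1]' --offset '[[0,0.002,0],[0,0.004,0],[0,0.006,0],[0,0.008,0],[0,0.01,0],[0,0.01,0],[0,0.01,0]]' --rotation '[[0,0,0],[0,0,0],[0,0,0],[0,0,0],[0,0,0],[0,0,0],[0,0,0]]'

```text
t: 32.55
ee_pos: [537.0, 69.3, 34.7]
tcp_rot: [-179.0, -0.0, 6.6]
contact_force: [-1.7, 24.1, 5.8]
gripper_width: 0.4
grasp_force: 12.2
```

The handle is solid at 24 N with under 1 mm of motion, so the carriage is on its stop. I back off and check once more.

Request:
servo_tool --grip '[-1,-1,-1,-1,-1,-1,-1,-1]' --offset '[[0,-0.015,0],[0,-0.03,0],[0,-0.03,-0.04],[0,-0.03,-0.08],[0,-0.03,-0.12],[-0.05,-0.03,-0.14],[-0.1,-0.03,-0.14],[-0.1,-0.03,-0.14]]' --rotation '[[0,0,0],[0,0,0],[0,0,0],[0,0,0],[0,0,0],[0,0,0],[0,0,0],[0,0,0]]'

```text
t: 33.35
ee_pos: [428.7, 76.7, 174.2]
tcp_rot: [180.0, 0.3, 7.0]
contact_force: [0.6, -0.4, -0.8]
gripper_width: 0.6
grasp_force: 0.0
```

```bash
python3 - <<'E'
from h import *
h=R.from_euler('z',6.9,degrees=True).as_matrix();a0=h@[0,-214.7,0]
c=cam("top");d=(cloud(c)-[518.56,-104.7,50])@h;m=(c["z_map"]>0)&(abs(d[...,2])<3)&(abs(d[...,0])<58)&(d[...,1]<-80)&(d[...,1]>-320);k=d[m]
print("edge",[round(float(k[abs(k[:,0]-x)<3,1].max()),1) for x in range(-50,51,10) if (abs(k[:,0]-x)<3).any()])
seat("top",(518.56+a0[0],-104.7+a0[1]));print(get_obs()["t"])
print(finish_job())
E
```

```text
edge [-151.9, -151.6, -151.2, -151.3, -152.0, -151.3, -152.7, -151.6, -153.9, -151.7, -150.9]
top 989 bright plane [-0.0097  0.0019 -0.3854] 723 rect [-2.016   0.4666] [73.1356 72.9811] 89.79100799560547
 carriage plane [-0.0027  0.0002  0.1666]
33.45
the job is handed in; nothing more can be done
None
```

The job is handed in at about 33 s: the insert is flush and flat face up in the pocket and let go, and the carriage is wound until it would move no further. I judged that to be its stop from the hard resistance at the handle (24–38 N) and the camera geometry. The measured travel was about 215 mm, because the carriage seems to have started about 5 mm in, and no verdict came back.

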